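# Seal the roller box and run its pump

## Robot

A 6-joint arm with a two-finger parallel gripper is mounted at the origin on the work surface. World frame = base frame: x ahead of the robot, y to its left, z up, the work surface at z = 0. Lengths are in m, angles in rad, forces in N, time in s.
With the tool pointing down it reaches from about 0.225 to 0.875 m from the base axis. Payload 3.4 kg.
Tool frame: the origin (TCP) lies between the finger pads; the fingertips stand 11 mm ahead of it and the grasp point (between the pads) lies 8 mm behind it (tips_ahead is the distance from the TCP to the fingertips, in m); z points along the fingers, x is the direction in which the jaws open and shut, and the axes are right-handed (so a half turn about z gives the same grasp; the last joint's range is limited). The gripper opens to 85 mm and grips with 20 to 120 N. Pads are 22 mm wide; open, the fingers measure 114 mm over their backs; the gripper's body (76 mm by 85 mm) begins 54 mm behind the grasp point. The pads swing forward as they close: fully open they stand 13 mm farther back than shut.
Start: joints at [1.16, 0.276, 1.505, -0, 1.361, -0.121], TCP at [0.164, 0.551, 0.242] pointing down, gripper open.
Joint ranges: [-2.89, 2.89], [-0.75, 2.08], [0.22, 2.7], [-1.18, 4.32], [0.11, 2.71], [-2.7, 2.7]. Speed limits (rad/s): [2.57, 2.57, 3.14, 3.14, 3.14, 3.14].

## Interface

Orientations are given as a unit quaternion [w, x, y, z].
In Python, from rig import get_state, get_image, sign_off, masks_of, tips_ahead gives the robot as it stands.
- The arm moves only by the tool play_rows, never from a script. Its argument "series" is a list of rows, each an object of numbers: "fingers": the closure, from -1 (fully open) to 1 (shut); "dx", "dy", "dz": the shift along the world's x, y, z in mm; "turn": the turn about the world's z in rad. A call has 1 to 20 rows; each row shifts and turns the pose as measured when the row begins; what a row does not reach is not made up. A row lasts 1/12 s, in which the tool goes at most 41.7 mm and 7.16 degrees, less where a joint would pass 70% of its speed; a pose out of reach is approached as far as the arm can. A call with a gripper value outside its range is refused whole. The fingers move at their own pace and stop on an object; "squeeze" is the grip in N (left out, the last holds). Time passes only in rows, so rows that do not move let the fingers close. It gives the time, the measured TCP pose, the force and the opening at its end, in the units of the state.
- get_state(): the state, without advancing time (a new reading comes with each control period).
- get_image(name): name is "scene" or "side" or "wrist"; returns a dict with "pixels" (480x640x3 uint8, red, green, blue), "vfov" (degrees; the focal length in pixels is half the picture's height over the tangent of half this angle, whatever the lens; pixels are square), "cx", "cy" (the principal point, pixels), "dist" ([k1, k2, p1, p2, k3] as OpenCV has them; the pictures are not rectified), "rvec" (rotation vector, rad) and "tvec" (3), from world to camera coordinates, as OpenCV has them; the wrist camera has in their place "hand_eye" (4x4, takes a point from camera to tool coordinates, whose origin is the TCP and whose axes are the tool frame's). Camera axes: x right, y down, z forward; pixel columns grow to the right and rows downward; lengths in m; the calibration is good to about 2 mm. A picture is of the moment at which its call begins: read the wrist's pose just before it. There is no depth.
- sign_off(): hands the job in, once; it reports no verdict.
Trained networks look in a picture, given as the dict that the camera call returned (one of the last four; its "shot" number tells which), for a name from the list of things; names that differ only in an ending like _2 or _b are one class to them, and where a whole thing is asked for, a point or a joint stands for the part that bears it (a point fixed in the world has none). Each returns a list of dicts, best first, with "p" (0 to 1); they miss things now and then, are a little off and sometimes report something else, mostly with a low value. They report only what shows in the picture. A call takes as long as a camera call. They do not tell look-alikes from the thing itself.
- masks_of(picture, label): "region" (480x640 bool, what is visible of it) and "xy" ([column, row] in pixels, amid what is visible of it).
The state is a dict: "clock": time; "qpos": joint angles; "qd": joint speeds; "effort": joint torques, N m; "position": TCP position; "ee_rot": TCP orientation; "contact_force": force on the tool from outside, world axes, zero at the start; "moment": the same for the moment, N m; "width": finger opening in m.
Only numpy, scipy, OpenCV 4.12 (cv2) and the standard library are available. Lean on these libraries where they do the work, as an engineer would, in place of code of your own. Each camera call takes 0.05 s, during which the arm holds its last target. There are 200 camera calls.

## Task

The lid of the airtight paint-roller box lies loose on its gasket: press its four corners down, fully home, one corner at a time, until the lid sits flat and closed all round. Only then push the green pump button at the bottom of its sloping yellow collar fully in, keep it in for at least two seconds without a break, and let it go. Leave the paint tin, the brush and the tape roll where they are.

Things in the scene. Friction and masses are not known exactly. Their poses are not given: they have to be found in the camera images.
- keeper_box: Fixed grey airtight box for paint rollers, 150 (x) x 200 (y) x 80 mm high. Origin: centre of its underside on the bench; z up. In each corner a black rubber gasket block stands 10 mm above the rim, 52 mm (x) and 77 mm (y) from the middle. The white lid rests loosely on these four; with all four pressed down it sits on the rim.
- lid_middle (a point): Middle of the loose, rigid white lid's plate (164 x 214 x 8 mm, 18 mm skirt with 3 mm play, 0.35 kg, black bar handle 26 mm high, 70 mm along y). Axes as the box's. 94 mm above the bench at the start, 84 mm when closed. As one corner goes down the opposite one rises and the lid rocks, up to 20 mm above closed at a corner: normal.
- lid_pad_a (a point): Centre of the top of the round orange press pad (30 mm across, 2 mm proud) on the lid's corner a (-x, +y), (-55, 80) mm from the lid's middle, straight above gasket a to within 4 mm. 90 mm above the bench when that corner is closed, 100 mm at the start.
- lid_pad_b (a point): Centre of the top of the round orange press pad (30 mm across, 2 mm proud) on the lid's corner b (+x, +y), (55, 80) mm from the lid's middle, straight above gasket b to within 4 mm. 90 mm above the bench when that corner is closed, 100 mm at the start.
- lid_pad_c (a point): Centre of the top of the round orange press pad (30 mm across, 2 mm proud) on the lid's corner c (+x, -y), (55, -80) mm from the lid's middle, straight above gasket c to within 4 mm. 90 mm above the bench when that corner is closed, 100 mm at the start.
- lid_pad_d (a point): Centre of the top of the round orange press pad (30 mm across, 2 mm proud) on the lid's corner d (-x, -y), (-55, -80) mm from the lid's middle, straight above gasket d to within 4 mm. 90 mm above the bench when that corner is closed, 100 mm at the start.
- gasket_a (a joint): How far the gasket block under lid corner a (-x, +y of the box) has been pressed down, m: 0 at the start, about 0.010 when this corner has been pressed home (the lid meets the rigid rim). It gives way at about 10 N and stays down where it is left; a press that builds up to 20-25 N brings the corner home.
- gasket_b (a joint): How far the gasket block under lid corner b (+x, +y of the box) has been pressed down, m: 0 at the start, about 0.010 when this corner has been pressed home (the lid meets the rigid rim). It gives way at about 10 N and stays down where it is left; a press that builds up to 20-25 N brings the corner home.
- gasket_c (a joint): How far the gasket block under lid corner c (+x, -y of the box) has been pressed down, m: 0 at the start, about 0.010 when this corner has been pressed home (the lid meets the rigid rim). It gives way at about 10 N and stays down where it is left; a press that builds up to 20-25 N brings the corner home.
- gasket_d (a joint): How far the gasket block under lid corner d (-x, -y of the box) has been pressed down, m: 0 at the start, about 0.010 when this corner has been pressed home (the lid meets the rigid rim). It gives way at about 10 N and stays down where it is left; a press that builds up to 20-25 N brings the corner home.
- pump_switch: Fixed grey pump switch: a head (125 x 120 mm) sloping 40 degrees down towards its own -x side (which is turned to the left and somewhat away from the robot) on a base 150 (x) x 130 (y) mm, with a yellow collar that guards the green button. Origin: on the bench, 5 mm from the middle of the base; z up. Highest point 150 mm above the bench.
- pump_face (a point): Centre of the face of the green push button (44 mm across). z points out of the button, 40 degrees from vertical, leaning mostly to world +y and somewhat to +x; it is pressed along -z. It lies deep in the yellow collar, a tube about the same axis: inside diameter 60 mm, outside 68 mm, its mouth 38 mm out from the button's face. A vertical tool does not fit to the bottom.
- pump_button (a joint): Travel of the green button, m: 0 released, 0.008 fully in (about 6 N, spring return).
- tin_middle (a point): Paint tin with a blue label, 90 mm across, 100 mm high, standing loose; point half-way up. Bystander.
- brush_grip (a point): Loose paint brush, 200 mm long along its x, lying on the bench; point on its handle. Bystander.
- tape_middle (a point): Yellow tape roll, 104 mm across, 30 mm high, lying flat and loose; point at its centre. Bystander.
Things that resemble listed ones, but are neither listed nor needed, are in the scene too. Leave any blue or brown look-alike of the pump_switch alone.

How it is judged:
On the way, in this order (a step that is already met when the one before it is completed fails the run):
1. one corner of the lid is pressed home, the other three not yet (((value of joint gasket_a above 0.007 m and value of joint each of gasket_b, gasket_c, gasket_d below 0.005 m) or (value of joint each of gasket_a, gasket_c, gasket_d below 0.005 m and value of joint gasket_b above 0.007 m) or (value of joint each of gasket_a, gasket_b, gasket_d below 0.005 m and value of joint gasket_c above 0.007 m) or (value of joint each of gasket_a, gasket_b, gasket_c below 0.005 m and value of joint gasket_d above 0.007 m))), for 0.1 s.
2. two corners are pressed home, the other two not yet (((value of joint each of gasket_a, gasket_b above 0.007 m and value of joint each of gasket_c, gasket_d below 0.005 m) or (value of joint each of gasket_a, gasket_c above 0.007 m and value of joint each of gasket_b, gasket_d below 0.005 m) or (value of joint each of gasket_a, gasket_d above 0.007 m and value of joint each of gasket_b, gasket_c below 0.005 m) or (value of joint each of gasket_a, gasket_d below 0.005 m and value of joint each of gasket_b, gasket_c above 0.007 m) or (value of joint each of gasket_a, gasket_c below 0.005 m and value of joint each of gasket_b, gasket_d above 0.007 m) or (value of joint each of gasket_a, gasket_b below 0.005 m and value of joint each of gasket_c, gasket_d above 0.007 m))), for 0.1 s.
3. three corners are pressed home, the fourth not yet (((value of joint each of gasket_a, gasket_b, gasket_c above 0.007 m and value of joint gasket_d below 0.005 m) or (value of joint each of gasket_a, gasket_b, gasket_d above 0.007 m and value of joint gasket_c below 0.005 m) or (value of joint each of gasket_a, gasket_c, gasket_d above 0.007 m and value of joint gasket_b below 0.005 m) or (value of joint gasket_a below 0.005 m and value of joint each of gasket_b, gasket_c, gasket_d above 0.007 m))), for 0.1 s.
4. all four corners are home and the lid lies flat on the box (value of joint each of gasket_a, gasket_b, gasket_c, gasket_d above 0.007 m and z of lid_middle in the frame of keeper_box below 0.087 m and angle between the z axis of lid_middle and the z axis of keeper_box, either way round below 0.02 rad), for 0.1 s.
5. the pump button is held fully in for two seconds (value of joint pump_button above 0.006 m), for 1.9 s.
At the end, for the whole second after the job is handed in: All four gasket corners pressed at least 7 mm (of 10), the lid flat on the box (within 3 mm of closed at its middle, parallel to the box within 0.02 rad) and at rest, and the pump button released (within 1 mm) (all of step 4 and value of joint pump_button below 0.001 m and linear speed of lid below 0.01 m/s); the robot touches nothing.
It fails at once if the pump button is pressed more than 3 mm before all four corners are home (value of joint pump_button above 0.003 m and value of joint any of gasket_a, gasket_b, gasket_c, gasket_d below 0.007 m).
It fails at once if the paint tin, the brush or the tape roll is moved by more than 20 mm (distance of any of tin_middle, brush_grip, tape_middle from where it was at the start of the episode above 0.02 m).
It also fails if it takes over 67 s, if anything falls off the work surface, if the arm or the gripper's body presses on something with over 40 N, if the wrist force passes 120 N, or if a joint passes its speed limit or range.

## Working session

There is one attempt and no reset: what is moved stays moved. The work goes in short steps, Python scripts to look and compute and a tool call to move; the robot and the scene stay as the last step left them, time stands still between calls to the robot, and variables do not carry over. Pictures are saved under pics/ and viewed, about 8 in all and at most 12, crops included, and the job is handed in when it is done.

Besides the shell and the picture viewer there is one more tool, called after ">>>" as name(argument=value, ...) on one line, values as JSON. play_rows: Moves the arm, as the interface text tells. Its arguments: {"type":"object","properties":{"series":{"type":"array"},"squeeze":{"type":"number"}},"required":["series"]}

```bash
mkdir -p pics; ls; python3 - <<'E'
from rig import *
import cv2,pickle
print(get_state(), tips_ahead)
for n in ("scene","side"):
    im=get_image(n); cv2.imwrite(f"pics/{n}0.png",im["pixels"][:,:,::-1])
    print(n,{k:v for k,v in im.items() if k!="pixels"})
    for l in ("keeper_box","lid_pad_a","lid_middle","pump_switch","pump_face","tin_middle","brush_grip","tape_middle"):
        print(l,[(round(r["p"],2),[int(v) for v in r["xy"]],int(r["region"].sum())) for r in masks_of(im,l)])
E
```

```text
pics
{'clock': 0.0, 'qpos': array([ 1.16007133e+00,  2.76593451e-01,  1.50612683e+00,  2.01573906e-06,
        1.36068858e+00, -1.20997901e-01]), 'qd': array([ 0.00031022,  0.00033996, -0.00194244,  0.00198707,  0.00092422,
       -0.00082457]), 'effort': array([ 1.48320811e-03, -4.16770613e+01, -2.45807844e+01,  4.40790291e-05,
        1.10639253e-02, -1.25286576e-05]), 'position': array([0.16407374, 0.55057081, 0.24144308]), 'ee_rot': array([ 4.49998950e-04,  8.01776169e-01,  5.97623753e-01, -7.88769596e-04]), 'contact_force': array([ 0.12855144, -0.24038755, -0.02444664]), 'moment': array([-0.02166506,  0.02160713, -0.00193228]), 'width': 0.0856223045233746} 0.011
scene {'vfov': 49.521643556148504, 'cx': 323.27960470871943, 'cy': 238.860348248358, 'dist': array([-0.06828418,  0.        ,  0.        ,  0.        ,  0.        ]), 'rvec': array([ 1.34157475,  2.49102479, -0.64502406]), 'tvec': array([ 0.29621415, -0.34829331,  1.64220512]), 'shot': 1}
keeper_box [(0.63, [366, 312], 664)]
lid_pad_a [(0.94, [383, 277], 5439)]
lid_middle [(0.89, [381, 280], 5566)]
pump_switch [(0.83, [1
[... 189 characters left out ...]
652)]
side {'vfov': 45.323232701960656, 'cx': 314.1052179077582, 'cy': 231.6983376887231, 'dist': array([-0.06125177,  0.        ,  0.        ,  0.        ,  0.        ]), 'rvec': array([ 2.02729399, -0.57516446,  0.30763469]), 'tvec': array([-0.4616279 ,  0.21987185,  1.25135873]), 'shot': 2}
keeper_box [(0.88, [284, 234], 1740)]
lid_pad_a [(0.89, [280, 206], 2861)]
lid_middle [(0.79, [280, 202], 2799)]
pump_switch [(0.95, [469, 286], 4593), (0.88, [260, 327], 5689), (0.62, [339, 282], 4487)]
pump_face [(0.71, [279, 207], 2719), (0.61, [263, 306], 170)]
tin_middle [(0.61, [385, 224], 1402)]
brush_grip [(0.69, [284, 234], 1714), (0.4, [339, 282], 4346)]
tape_middle [(0.75, [421, 368], 1687)]
```

View pics/scene0.png

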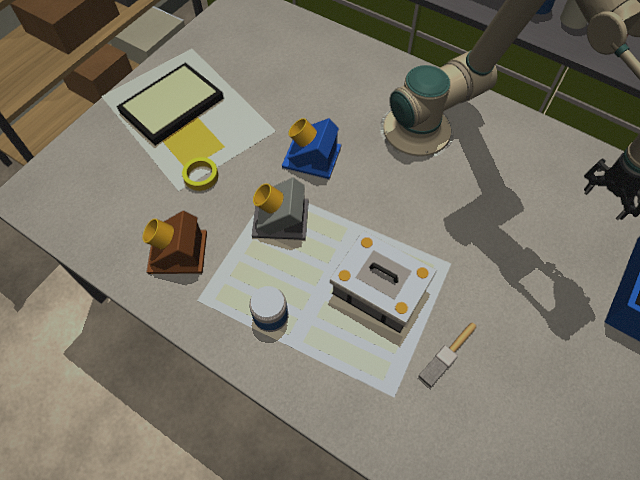

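View pics/side0.png

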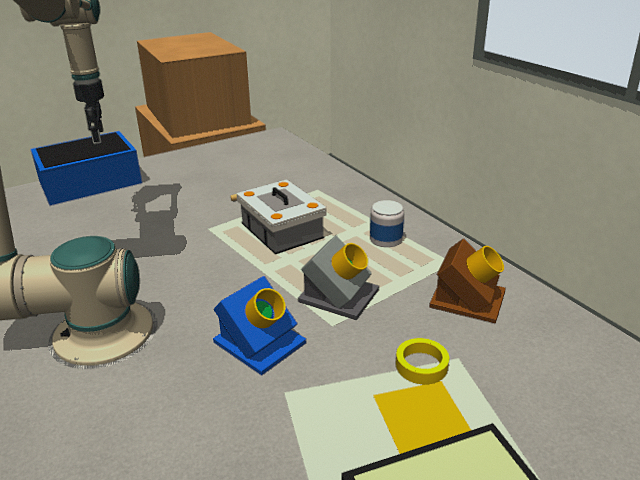

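The scene shows the lidded box near (382,280), with orange pads at (367,243), (422,273), (402,308) and (344,275). There are three collared switches: blue at (315,150), grey at (280,212) and brown at (177,243). Only the grey one matches the description. I'll work out the geometry next.

```bash
cat > h.py <<'E'
import numpy as np, cv2
from rig import *
def K(im):
    f=240/np.tan(np.radians(im["vfov"]/2)); return np.array([[f,0,im["cx"]],[0,f,im["cy"]],[0,0,1.]])
def Rt(im): return cv2.Rodrigues(np.array(im["rvec"]))[0], np.array(im["tvec"])
def proj(im,P):
    return cv2.projectPoints(np.array(P,float).reshape(-1,3),np.array(im["rvec"]),np.array(im["tvec"]),K(im),np.array(im["dist"]))[0].reshape(-1,2)
def ray(im,uv):
    R,t=Rt(im); n=cv2.undistortPoints(np.array(uv,float).reshape(-1,1,2),K(im),np.array(im["dist"])).reshape(-1,2)
    d=np.c_[n,np.ones(len(n))]@R; return -R.T@t,d
def atz(im,uv,z):
    c,d=ray(im,uv); return c+d*((z-c[2])/d[:,2])[:,None]
E
python3 - <<'E'
from h import *
for n in ("scene","side"):
    im=get_image(n); print(n,ray(im,[[320,240]])[0].round(3)); print(proj(im,[[0,0,0],[.3,0,0],[0,.3,0],[.164,.551,.242]]).round())
    hsv=cv2.cvtColor(im["pixels"],cv2.COLOR_RGB2HSV)
    for nm,lo,hi in (("orange",(8,150,120),(22,255,255)),("green",(55,120,50),(80,255,255))):
        m=cv2.inRange(hsv,lo,hi); _,_,s,c=cv2.connectedComponentsWithStats(m)
        for a,b in zip(s[1:],c[1:]):
            if a[4]>15: print(nm,a,b.round(1),atz(im,[b],.1).round(3)[0])
    cr=im["pixels"][150:270,220:340] if n=="scene" else im["pixels"][215:335,280:400]
    cv2.imwrite(f"pics/{n}_sw.png",cv2.resize(cr,(480,480),interpolation=cv2.INTER_CUBIC)[:,:,::-1])
a=[cv2.imread(f"pics/{n}_sw.png") for n in("scene","side")]
cv2.imwrite("pics/sw.png",cv2.resize(np.hstack(a),(800,400)))
E
```

```text
scene [1.084 0.358 1.266]
[[417. 129.]
 [368. 195.]
 [504. 172.]
 [602. 205.]]
orange [301 119  15  24 193] [308.3 131.7] [ 0.269 -0.23   0.1  ]
orange [289 122  12  15  85] [294. 130.] [ 0.286 -0.268  0.1  ]
orange [253 185  30  24 348] [269.2 197.4] [ 0.516 -0.189  0.1  ]
orange [143 220  31  24 442] [158.9 232.2] [ 0.761 -0.365  0.1  ]
orange [198 231   8  40 110] [201.6 249.4] [ 0.738 -0.239  0.1  ]
orange [361 238  11  10  84] [366.2 242.2] [0.49  0.099 0.1  ]
orange [147 264   6   8  24] [149.4 268.8] [ 0.853 -0.314  0.1  ]
orange [417 268  11  10  89] [422.  272.5] [0.487 0.259 0.1  ]
orange [339 271  11  10  91] [343.9 275.3] [0.6   0.102 0.1  ]
orange [396 302  11  12 101] [401.1 307.7] [0.597 0.262 0.1  ]
side [-0.095 -1.081  0.806]
[[104. 332.]
 [229. 289.]
 [ 77. 268.]
 [ 99. 138.]]
orange [ 137   33  107   29 1482] [188.5  46.7] [1.029 2.23  0.1  ]
orange [136 105 128  39 590] [189.4 127.4] [0.539 0.884 0.1  ]
orange [278 182  10   5  35] [282.7 184. ] [0.594 0.263 0.1  ]
orange [244 192  10   4  34] [248.5 193.5] [0.484 0.261 0.1  ]
orange [307 203  11   5  46] [312.1 205. ] [0.597 0.103 0.1  ]
orange [271 214  11   5  47] [276.  215.9] [0.487 0.101 0.1  ]
orange [451 239  19  26  42] [458.1 250.7] [ 0.762 -0.28   0.1  ]
orange [332 248  19  27 279] [339.6 262.1] [ 0.505 -0.172  0.1  ]
orange [352 249  14  19 185] [359.  258.7] [ 0.549 -0.184  0.1  ]
orange [466 248  26  31 417] [477.5 263.9] [ 0.759 -0.345  0.1  ]
orange [487 252  15  19 181] [494.4 260.9] [ 0.8   -0.357  0.1  ]
orange [455 266  15  16  17] [461.6 273.5] [ 0.703 -0.354  0.1  ]
orange [431 286  74  33 398] [473.3 306.1] [ 0.641 -0.453  0.1  ]
orange [245 297  13  25 168] [250.6 310. ] [ 0.258 -0.223  0.1  ]
orange [273 297  10  21 136] [277.9 306.7] [ 0.31  -0.243  0.1  ]
green [256 301  16  17 177] [264.1 308.5] [ 0.283 -0.234  0.1  ]
```

View pics/sw.png

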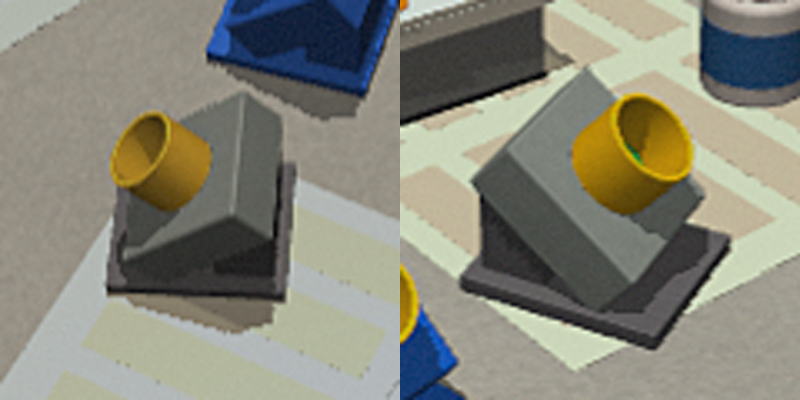

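```bash
python3 - <<'E'
from h import *
I={n:get_image(n) for n in("scene","side","wrist")}
s=.3
sc=lambda u,v:[220+u*s,150+v*s]
si=lambda u,v:[280+(u-400)*s,215+v*s]
def tri(a,b):
    c1,d1=ray(I["scene"],[a]);c2,d2=ray(I["side"],[b]);d1=d1[0]/np.linalg.norm(d1);d2=d2[0]/np.linalg.norm(d2)
    A=np.c_[d1,-d2];x=np.linalg.lstsq(A,c2-c1,rcond=None)[0];p,q=c1+x[0]*d1,c2+x[1]*d2
    return ((p+q)/2).round(4),round(np.linalg.norm(p-q),4)
print("mouth",tri(sc(140,149),si(657,138)))
print("ridge1 (scene top)",tri(sc(245,95),si(475,180)),atz(I["scene"],[sc(245,95)],.15),atz(I["side"],[si(475,180)],.15))
print("ridge2",tri(sc(235,215),si(588,68)),atz(I["scene"],[sc(235,215)],.15),atz(I["side"],[si(588,68)],.15))
for n,f,pts in (("scene",sc,[(108,293),(285,300),(293,165)]),("side",si,[(462,285),(655,348),(730,240)])): print(n,"base",[atz(I[n],[f(*p)],0.0).round(3) for p in pts])
cv2.imwrite("pics/w0.png",I["wrist"]["pixels"][:,:,::-1]); print({k:v for k,v in I["wrist"].items() if k!="pixels"})
E
```

```text
mouth (array([ 0.5309, -0.2004,  0.1215]), np.float64(0.0022))
ridge1 (scene top) (array([ 0.4232, -0.1637,  0.1039]), np.float64(0.0181)) [[ 0.45726976 -0.14734214  0.15      ]] [[ 0.38360105 -0.21707576  0.15      ]]
ridge2 (array([ 0.5408, -0.1011,  0.1236]), np.float64(0.0021)) [[ 0.55246741 -0.08992125  0.15      ]] [[ 0.51684168 -0.13986749  0.15      ]]
scene base [array([[ 0.602, -0.195,  0.   ]]), array([[ 0.526, -0.067,  0.   ]]), array([[ 0.411, -0.137,  0.   ]])]
side base [array([[ 0.419, -0.129,  0.   ]]), array([[ 0.493, -0.259,  0.   ]]), array([[ 0.609, -0.186,  0.   ]])]
{'vfov': 58.14500678071717, 'cx': 318.47372059250836, 'cy': 245.71011907844073, 'dist': array([-0.09467727,  0.        ,  0.        ,  0.        ,  0.        ]), 'hand_eye': array([[ 9.99999024e-01, -1.08310403e-03, -8.82336574e-04,
         6.44141675e-04],
       [ 1.28875485e-03,  9.59000072e-01,  2.83402897e-01,
        -7.26134232e-02],
       [ 5.39206017e-04, -2.83403757e-01,  9.59000532e-01,
        -1.30969306e-01],
       [ 0.00000000e+00,  0.00000000e+00,  0.00000000e+00,
         1.00000000e+00]]), 'shot': 7}
```

View pics/w0.png

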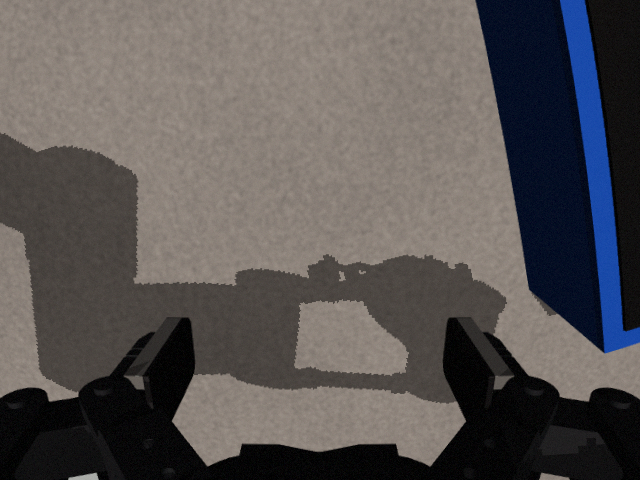

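The text says the collar leans towards +y. Both pictures show the only grey switch (scene (280,212), side (339,282)) leaning towards −y and a little +x. Its base corners give a lean of (0.51, −0.86), so I'll go by the images. The wrist picture shows only bench, the arm's shadow and the bin, with no other switch.

Lid middle is about (0.542, 0.181). I'll start with corner a.

>>> play_rows(series=[{"fingers":1,"dx":26,"dy":-24,"dz":0},{"fingers":1,"dx":27,"dy":-24,"dz":0},{"fingers":1,"dx":27,"dy":-24,"dz":-5},{"fingers":1,"dx":27,"dy":-24,"dz":-5},{"fingers":1,"dx":27,"dy":-24,"dz":-5},{"fingers":1,"dx":27,"dy":-24,"dz":-5},{"fingers":1,"dx":27,"dy":-24,"dz":-5},{"fingers":1,"dx":27,"dy":-24,"dz":-5},{"fingers":1,"dx":27,"dy":-24,"dz":-5},{"fingers":1,"dx":27,"dy":-24,"dz":-5},{"fingers":1,"dx":27,"dy":-24,"dz":-5},{"fingers":1,"dx":26,"dy":-24,"dz":-5},{"fingers":1}], squeeze=40)

```text
invalid input at $.series[0]: expected keys fingers, dx, dy, dz, turn
```

All keys are required.

>>> play_rows(series=[{"fingers":1,"dx":26,"dy":-24,"dz":0,"turn":0},{"fingers":1,"dx":27,"dy":-24,"dz":0,"turn":0},{"fingers":1,"dx":27,"dy":-24,"dz":-5,"turn":0},{"fingers":1,"dx":27,"dy":-24,"dz":-5,"turn":0},{"fingers":1,"dx":27,"dy":-24,"dz":-5,"turn":0},{"fingers":1,"dx":27,"dy":-24,"dz":-5,"turn":0},{"fingers":1,"dx":27,"dy":-24,"dz":-5,"turn":0},{"fingers":1,"dx":27,"dy":-24,"dz":-5,"turn":0},{"fingers":1,"dx":27,"dy":-24,"dz":-5,"turn":0},{"fingers":1,"dx":27,"dy":-24,"dz":-5,"turn":0},{"fingers":1,"dx":27,"dy":-24,"dz":-5,"turn":0},{"fingers":1,"dx":26,"dy":-24,"dz":-5,"turn":0},{"fingers":1,"dx":0,"dy":0,"dz":0,"turn":0}], squeeze=40)

```text
clock: 2.23
position: [0.498, 0.2513, 0.192]
ee_rot: [-0.001, 0.799, 0.601, 0.005]
contact_force: [-0.7, 0.1, 0.6]
width: -0.0002
```

>>> play_rows(series=[{"fingers":1,"dx":-6,"dy":4,"dz":-20,"turn":0},{"fingers":1,"dx":-6,"dy":4,"dz":-20,"turn":0},{"fingers":1,"dx":0,"dy":0,"dz":-20,"turn":0},{"fingers":1,"dx":0,"dy":0,"dz":0,"turn":0},{"fingers":1,"dx":0,"dy":0,"dz":0,"turn":0}])

```text
clock: 2.65
position: [0.4892, 0.2573, 0.1313]
ee_rot: [-0.001, 0.801, 0.598, 0.007]
contact_force: [0.5, 0.0, -0.0]
width: 0.0001
```

>>> play_rows(series=[{"fingers":1,"dx":-3,"dy":3,"dz":-8,"turn":0},{"fingers":1,"dx":0,"dy":0,"dz":-8,"turn":0},{"fingers":1,"dx":0,"dy":0,"dz":-4,"turn":0},{"fingers":1,"dx":0,"dy":0,"dz":-4,"turn":0},{"fingers":1,"dx":0,"dy":0,"dz":-4,"turn":0}])

```text
clock: 3.07
position: [0.4874, 0.2625, 0.107]
ee_rot: [0.0, 0.801, 0.599, 0.01]
contact_force: [-5.2, -1.6, 13.4]
width: -0.0001
```

>>> play_rows(series=[{"fingers":1,"dx":0,"dy":0,"dz":-4,"turn":0},{"fingers":1,"dx":0,"dy":0,"dz":-4,"turn":0},{"fingers":1,"dx":0,"dy":0,"dz":-4,"turn":0}])

```text
clock: 3.32
position: [0.4872, 0.2628, 0.1033]
ee_rot: [0.001, 0.801, 0.599, 0.011]
contact_force: [-10.2, -3.9, 32.7]
width: -0.0002
```

>>> play_rows(series=[{"fingers":1,"dx":0,"dy":0,"dz":-4,"turn":0},{"fingers":1,"dx":0,"dy":0,"dz":-2,"turn":0}])

```text
clock: 3.48
position: [0.4871, 0.2628, 0.1041]
ee_rot: [0.002, 0.8, 0.6, 0.013]
contact_force: [-2.3, -1.7, 2.8]
width: -0.0002
```

>>> play_rows(series=[{"fingers":1,"dx":0,"dy":0,"dz":20,"turn":0},{"fingers":1,"dx":0,"dy":0,"dz":25,"turn":0},{"fingers":1,"dx":0,"dy":0,"dz":0,"turn":0}])

```text
clock: 3.73
position: [0.4867, 0.2629, 0.1519]
ee_rot: [0.002, 0.8, 0.6, 0.014]
contact_force: [1.7, -0.1, 0.3]
width: -0.0005
```

```bash
cat > pads.py <<'E'
from h import *
# per-pad height from triangulation of orange blobs in scene+side, order a,b,c,d
I={n:get_image(n) for n in("scene","side")}
X=[[.487,.260],[.595,.262],[.598,.103],[.488,.1005]]
out={}
for n,im in I.items():
    hsv=cv2.cvtColor(im["pixels"],cv2.COLOR_RGB2HSV); m=cv2.inRange(hsv,(8,150,120),(22,255,255))
    _,_,s,c=cv2.connectedComponentsWithStats(m); c=c[1:][s[1:,4]>15]
    for k,x in zip("abcd",X):
        p=proj(im,[[*x,.096]])[0]; d=np.linalg.norm(c-p,axis=1)
        if d.min()<9: out[k,n]=c[d.argmin()]
for k,x in zip("abcd",X):
    if (k,"scene") in out and (k,"side") in out:
        c1,d1=ray(I["scene"],[out[k,"scene"]]);c2,d2=ray(I["side"],[out[k,"side"]])
        t=np.linalg.lstsq(np.c_[d1[0],-d2[0]],c2-c1,rcond=None)[0]
        print(k,((c1+t[0]*d1[0]+c2+t[1]*d2[0])/2).round(4))
    else: print(k,{q:v for q,v in out.items() if q[0]==k})
im=I["side"]["pixels"][150:270,200:360]; cv2.imwrite("pics/lid_side.png",cv2.resize(im,(800,600),interpolation=cv2.INTER_CUBIC)[:,:,::-1])
s=get_state(); print(s["position"],s["contact_force"],s["clock"])
E
python3 pads.py
```

```text
a [0.4856 0.2603 0.0999]
b [0.5954 0.2625 0.0999]
c [0.5983 0.1023 0.0996]
d [0.4879 0.1003 0.0994]
[0.48461079 0.26202649 0.14844939] [ 0.07656123 -0.59771804 -1.1247244 ] 3.8333
```

View pics/lid_side.png

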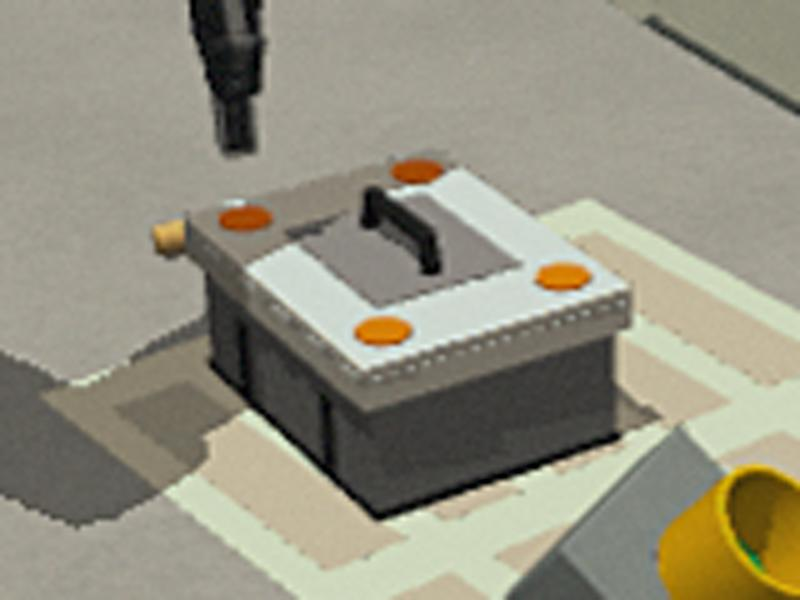

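Side view: the lid at crop (400,250) looks flat, which fits either an unpressed gasket or one pressed with the lid rocked back. I'll press a again gently. If the gasket is already down, the lid will tip with almost no force.

>>> play_rows(series=[{"fingers":1,"dx":1,"dy":-2,"dz":-20,"turn":0},{"fingers":1,"dx":0,"dy":0,"dz":-15,"turn":0},{"fingers":1,"dx":0,"dy":0,"dz":0,"turn":0}])

```text
clock: 4.08
position: [0.4851, 0.26, 0.1114]
ee_rot: [0.001, 0.8, 0.6, 0.011]
contact_force: [-0.9, -0.4, -0.4]
width: 0.0001
```

>>> play_rows(series=[{"fingers":1,"dx":0,"dy":0,"dz":-3,"turn":0}])

```text
clock: 4.17
position: [0.4849, 0.2599, 0.1077]
ee_rot: [0.001, 0.8, 0.6, 0.01]
contact_force: [0.9, 0.7, 1.0]
width: -0.0006
```

>>> play_rows(series=[{"fingers":1,"dx":0,"dy":0,"dz":-3,"turn":0}])

```text
clock: 4.25
position: [0.4845, 0.2599, 0.1041]
ee_rot: [0.001, 0.8, 0.6, 0.01]
contact_force: [-0.3, -0.2, 3.5]
width: 0.0001
```

>>> play_rows(series=[{"fingers":1,"dx":0,"dy":0,"dz":-3,"turn":0}])

```text
clock: 4.33
position: [0.4847, 0.26, 0.1032]
ee_rot: [0.001, 0.8, 0.6, 0.01]
contact_force: [-10.0, -3.3, 38.9]
width: 0.0003
```

>>> play_rows(series=[{"fingers":1,"dx":0,"dy":0,"dz":-3,"turn":0}])

```text
clock: 4.42
position: [0.4846, 0.26, 0.1034]
ee_rot: [0.001, 0.8, 0.6, 0.01]
contact_force: [-7.8, -2.8, 26.1]
width: -0.0003
```

Corner a moved with about 1–3 N down to TCP z 0.104, then met a rigid stop at 0.1033, so gasket a is home. Next is b.

>>> play_rows(series=[{"fingers":1,"dx":0,"dy":0,"dz":20,"turn":0},{"fingers":1,"dx":15,"dy":0,"dz":20,"turn":0},{"fingers":1,"dx":30,"dy":1,"dz":0,"turn":0},{"fingers":1,"dx":30,"dy":1,"dz":0,"turn":0},{"fingers":1,"dx":30,"dy":0,"dz":0,"turn":0},{"fingers":1,"dx":0,"dy":0,"dz":0,"turn":0},{"fingers":1,"dx":0,"dy":0,"dz":0,"turn":0}])

```text
clock: 5.0
position: [0.5927, 0.2622, 0.1497]
ee_rot: [0.002, 0.799, 0.601, 0.012]
contact_force: [0.5, -0.6, -0.6]
width: 0.0001
```

>>> play_rows(series=[{"fingers":1,"dx":2,"dy":0,"dz":-18,"turn":0},{"fingers":1,"dx":0,"dy":0,"dz":-15,"turn":0},{"fingers":1,"dx":0,"dy":0,"dz":0,"turn":0},{"fingers":1,"dx":0,"dy":0,"dz":-3,"turn":0},{"fingers":1,"dx":0,"dy":0,"dz":-3,"turn":0}])

```text
clock: 5.42
position: [0.5936, 0.2622, 0.1109]
ee_rot: [0.002, 0.799, 0.601, 0.012]
contact_force: [-0.9, -0.5, 7.7]
width: 0.0001
```

>>> play_rows(series=[{"fingers":1,"dx":0,"dy":0,"dz":-3,"turn":0},{"fingers":1,"dx":0,"dy":0,"dz":-3,"turn":0}])

```text
clock: 5.58
position: [0.5936, 0.2624, 0.1083]
ee_rot: [0.003, 0.799, 0.601, 0.014]
contact_force: [-3.2, -0.9, 8.8]
width: 0.0
```

>>> play_rows(series=[{"fingers":1,"dx":0,"dy":0,"dz":-3,"turn":0},{"fingers":1,"dx":0,"dy":0,"dz":-3,"turn":0}])

```text
clock: 5.75
position: [0.5936, 0.2625, 0.1069]
ee_rot: [0.004, 0.799, 0.602, 0.015]
contact_force: [-2.5, -1.7, 8.2]
width: -0.0003
```

>>> play_rows(series=[{"fingers":1,"dx":0,"dy":0,"dz":-5,"turn":0},{"fingers":1,"dx":0,"dy":0,"dz":-5,"turn":0},{"fingers":1,"dx":0,"dy":0,"dz":-5,"turn":0}])

```text
clock: 6.0
position: [0.5936, 0.2628, 0.1021]
ee_rot: [0.005, 0.798, 0.602, 0.018]
contact_force: [-9.3, -4.0, 32.2]
width: -0.0004
```

>>> play_rows(series=[{"fingers":1,"dx":0,"dy":0,"dz":-4,"turn":0},{"fingers":1,"dx":0,"dy":0,"dz":-4,"turn":0}])

```text
clock: 6.17
position: [0.5935, 0.2628, 0.1023]
ee_rot: [0.007, 0.798, 0.603, 0.021]
contact_force: [-4.1, -1.8, 12.3]
width: 0.0001
```

>>> play_rows(series=[{"fingers":1,"dx":0,"dy":0,"dz":20,"turn":0},{"fingers":1,"dx":0,"dy":-10,"dz":25,"turn":0},{"fingers":1,"dx":1,"dy":-35,"dz":0,"turn":0},{"fingers":1,"dx":1,"dy":-35,"dz":0,"turn":0},{"fingers":1,"dx":1,"dy":-35,"dz":0,"turn":0},{"fingers":1,"dx":1,"dy":-35,"dz":0,"turn":0},{"fingers":1,"dx":0,"dy":0,"dz":0,"turn":0},{"fingers":1,"dx":0,"dy":0,"dz":0,"turn":0}])

```text
clock: 6.83
position: [0.5972, 0.1103, 0.159]
ee_rot: [0.01, 0.796, 0.605, 0.027]
contact_force: [1.2, -0.7, 0.7]
width: 0.0001
```

```bash
python3 pads.py
```

```text
a [0.4855 0.2611 0.0911]
b [0.5956 0.2628 0.0908]
c [0.5984 0.1033 0.0998]
d [0.4882 0.1076 0.0987]
[0.59729113 0.11133771 0.15873522] [ 0.32008446 -0.09541254 -0.22110395] 6.9333
```

Pads a and b are now at 91 mm and c and d still at about 100 mm, which is as expected. Next is c.

>>> play_rows(series=[{"fingers":1,"dx":1,"dy":-8,"dz":-20,"turn":0},{"fingers":1,"dx":0,"dy":0,"dz":-20,"turn":0},{"fingers":1,"dx":0,"dy":0,"dz":0,"turn":0},{"fingers":1,"dx":0,"dy":0,"dz":-4,"turn":0},{"fingers":1,"dx":0,"dy":0,"dz":-4,"turn":0}])

```text
clock: 7.35
position: [0.5997, 0.1095, 0.1124]
ee_rot: [0.011, 0.793, 0.608, 0.031]
contact_force: [0.0, -0.2, -0.3]
width: 0.0002
```

>>> play_rows(series=[{"fingers":1,"dx":0,"dy":0,"dz":-5,"turn":0},{"fingers":1,"dx":0,"dy":0,"dz":-5,"turn":0}])

```text
clock: 7.52
position: [0.6007, 0.1095, 0.1054]
ee_rot: [0.013, 0.792, 0.61, 0.031]
contact_force: [-3.2, -3.9, 10.7]
width: -0.0001
```

>>> play_rows(series=[{"fingers":1,"dx":0,"dy":0,"dz":-5,"turn":0},{"fingers":1,"dx":0,"dy":0,"dz":-5,"turn":0}])

```text
clock: 7.68
position: [0.601, 0.1093, 0.1028]
ee_rot: [0.016, 0.791, 0.611, 0.031]
contact_force: [-14.4, -3.0, 41.4]
width: 0.0004
```

>>> play_rows(series=[{"fingers":1,"dx":0,"dy":0,"dz":10,"turn":0},{"fingers":1,"dx":-10,"dy":0,"dz":25,"turn":0},{"fingers":1,"dx":-35,"dy":-1,"dz":25,"turn":0},{"fingers":1,"dx":-35,"dy":-1,"dz":0,"turn":0},{"fingers":1,"dx":-30,"dy":-1,"dz":0,"turn":0},{"fingers":1,"dx":0,"dy":0,"dz":0,"turn":0},{"fingers":1,"dx":0,"dy":0,"dz":0,"turn":0}])

```text
clock: 8.27
position: [0.4922, 0.1096, 0.1725]
ee_rot: [0.02, 0.789, 0.613, 0.038]
contact_force: [0.2, 0.7, 0.6]
width: 0.0
```

```bash
python3 pads.py
```

```text
a [0.4853 0.2613 0.0914]
b [0.5956 0.2629 0.0908]
c [0.5989 0.1032 0.0995]
d [0.4889 0.1014 0.1007]
[0.49276015 0.10950184 0.17199322] [ 0.50963977 -0.35705693 -0.13998237] 8.3667
```

The lid can rest either way now, so the pads don't show whether c went down. A light touch on c will tell.

>>> play_rows(series=[{"fingers":1,"dx":35,"dy":-1,"dz":0,"turn":0},{"fingers":1,"dx":35,"dy":-2,"dz":-15,"turn":0},{"fingers":1,"dx":35,"dy":-2,"dz":-25,"turn":0},{"fingers":1,"dx":0,"dy":-2,"dz":-10,"turn":0},{"fingers":1,"dx":0,"dy":0,"dz":0,"turn":0}])

```text
clock: 8.78
position: [0.6046, 0.1033, 0.1213]
ee_rot: [0.021, 0.789, 0.613, 0.04]
contact_force: [-1.0, 0.8, -0.7]
width: 0.0
```

>>> play_rows(series=[{"fingers":1,"dx":0,"dy":-1,"dz":-5,"turn":0},{"fingers":1,"dx":0,"dy":0,"dz":-4,"turn":0}])

```text
clock: 8.95
position: [0.6061, 0.1023, 0.1109]
ee_rot: [0.021, 0.789, 0.613, 0.04]
contact_force: [-0.3, -0.7, 0.1]
width: -0.0001
```

>>> play_rows(series=[{"fingers":1,"dx":0,"dy":0,"dz":-3,"turn":0}])

```text
clock: 9.03
position: [0.6059, 0.1023, 0.1077]
ee_rot: [0.02, 0.789, 0.613, 0.04]
contact_force: [-0.7, 0.7, -0.4]
width: 0.0001
```

>>> play_rows(series=[{"fingers":1,"dx":0,"dy":0,"dz":-3,"turn":0}])

```text
clock: 9.12
position: [0.6055, 0.1024, 0.1048]
ee_rot: [0.021, 0.789, 0.613, 0.04]
contact_force: [0.1, 0.1, 0.9]
width: 0.0005
```

>>> play_rows(series=[{"fingers":1,"dx":0,"dy":0,"dz":-4,"turn":0},{"fingers":1,"dx":0,"dy":0,"dz":-4,"turn":0}])

```text
clock: 9.28
position: [0.6057, 0.1024, 0.1027]
ee_rot: [0.022, 0.788, 0.613, 0.042]
contact_force: [-10.8, -1.2, 32.8]
width: -0.0001
```

>>> play_rows(series=[{"fingers":1,"dx":0,"dy":0,"dz":10,"turn":0},{"fingers":1,"dx":-10,"dy":0,"dz":20,"turn":0},{"fingers":1,"dx":-35,"dy":0,"dz":10,"turn":0},{"fingers":1,"dx":-35,"dy":0,"dz":0,"turn":0},{"fingers":1,"dx":-35,"dy":0,"dz":0,"turn":0},{"fingers":1,"dx":0,"dy":0,"dz":-10,"turn":0},{"fingers":1,"dx":0,"dy":0,"dz":-10,"turn":0},{"fingers":1,"dx":0,"dy":0,"dz":0,"turn":0}])

```text
clock: 9.95
position: [0.4845, 0.1034, 0.1312]
ee_rot: [0.026, 0.788, 0.614, 0.048]
contact_force: [-0.6, 1.0, -0.1]
width: -0.0001
```

c moved freely and then stopped rigidly at 0.1027, so it is home. Last is d.

>>> play_rows(series=[{"fingers":1,"dx":2,"dy":-2,"dz":-8,"turn":0},{"fingers":1,"dx":0,"dy":0,"dz":-6,"turn":0},{"fingers":1,"dx":0,"dy":0,"dz":-5,"turn":0},{"fingers":1,"dx":0,"dy":0,"dz":-5,"turn":0}])

```text
clock: 10.28
position: [0.4896, 0.1011, 0.1067]
ee_rot: [0.028, 0.787, 0.614, 0.049]
contact_force: [-4.4, -0.9, 7.4]
width: -0.0
```

>>> play_rows(series=[{"fingers":1,"dx":0,"dy":0,"dz":-5,"turn":0},{"fingers":1,"dx":0,"dy":0,"dz":-5,"turn":0},{"fingers":1,"dx":0,"dy":0,"dz":-4,"turn":0}])

```text
clock: 10.53
position: [0.4896, 0.1008, 0.1012]
ee_rot: [0.027, 0.787, 0.614, 0.048]
contact_force: [-15.0, -1.6, 40.0]
width: 0.0001
```

>>> play_rows(series=[{"fingers":1,"dx":0,"dy":0,"dz":15,"turn":0},{"fingers":1,"dx":0,"dy":-10,"dz":30,"turn":0},{"fingers":1,"dx":0,"dy":-20,"dz":30,"turn":0.1},{"fingers":1,"dx":0,"dy":-25,"dz":30,"turn":0.1},{"fingers":1,"dx":0,"dy":-30,"dz":15,"turn":0.1},{"fingers":1,"dx":0,"dy":-30,"dz":0,"turn":0.1},{"fingers":1,"dx":0,"dy":-30,"dz":0,"turn":0.1},{"fingers":1,"dx":0,"dy":0,"dz":0,"turn":0}])

```text
clock: 11.2
position: [0.4952, -0.0505, 0.228]
ee_rot: [0.019, 0.599, 0.799, 0.053]
contact_force: [0.6, 0.5, 0.1]
width: 0.0
```

```bash
python3 pads.py; python3 - <<'E'
from h import *
s=get_state(); print(s["qpos"].round(3)); 
from scipy.spatial.transform import Rotation as R
print(R.from_quat(s["ee_rot"],scalar_first=True).as_matrix().round(3))
E
```

```text
a [0.4856 0.2612 0.0903]
b [0.5956 0.2628 0.0908]
c [0.5989 0.103  0.0901]
d [0.4885 0.1005 0.0899]
[ 0.49386835 -0.04632876  0.22722292] [-0.47602524  0.53635439 -0.22828857] 11.3
[-0.299  0.124  1.75   0.097  1.201 -2.183]
[[-0.279  0.956  0.091]
 [ 0.959  0.274  0.066]
 [ 0.038  0.106 -0.994]]
```

Pads a–d read 0.090, 0.091, 0.090 and 0.090, so the lid is closed and flat.

The button lies deep in a collar tilted by 40°, and the rows offer no tilt command. A row does build on the measured pose, though, and an out-of-reach target is only approached. I'll try getting a tilt by over-reaching outward at a safe height.

>>> play_rows(series=[{"fingers":1,"dx":30,"dy":0,"dz":25,"turn":0},{"fingers":1,"dx":30,"dy":0,"dz":25,"turn":0},{"fingers":1,"dx":40,"dy":0,"dz":10,"turn":0},{"fingers":1,"dx":40,"dy":0,"dz":0,"turn":0},{"fingers":1,"dx":40,"dy":0,"dz":0,"turn":0},{"fingers":1,"dx":40,"dy":0,"dz":0,"turn":0},{"fingers":1,"dx":40,"dy":0,"dz":0,"turn":0},{"fingers":1,"dx":40,"dy":0,"dz":0,"turn":0},{"fingers":1,"dx":40,"dy":0,"dz":0,"turn":0},{"fingers":1,"dx":40,"dy":0,"dz":0,"turn":0},{"fingers":1,"dx":40,"dy":0,"dz":0,"turn":0},{"fingers":1,"dx":40,"dy":0,"dz":0,"turn":0}])

```text
clock: 12.3
position: [0.9349, -0.0177, 0.2692]
ee_rot: [-0.003, 0.601, 0.798, 0.05]
contact_force: [1.9, -0.5, 1.4]
width: -0.0002
```

```bash
cat > st.py <<'E'
from h import *
from scipy.spatial.transform import Rotation as R
s=get_state(); M=R.from_quat(s["ee_rot"],scalar_first=True).as_matrix()
up=np.array([-.51,.86,0]); n=np.array([.328,-.553,.766])
print("q",s["qpos"].round(2),"pos",s["position"].round(4),"F",s["contact_force"].round(1),"t",s["clock"])
print("x",M[:,0].round(3),"z",M[:,2].round(3),"tilt deg",np.degrees(np.arccos(-M[2,2])).round(1),"az",np.degrees(np.arctan2(M[1,2],M[0,2])).round(1),"angle to axis",np.degrees(np.arccos(-M[:,2]@n)).round(1))
E
python3 st.py
```

```text
q [-0.13  0.92  0.26  0.1   1.91 -1.94] pos [ 0.9349 -0.0177  0.2692] F [ 1.9 -0.5  1.4] t 12.3
x [-0.279  0.958  0.065] z [ 0.055  0.083 -0.995] tilt deg 5.7 az 56.6 angle to axis 37.8
```

>>> play_rows(series=[{"fingers":1,"dx":30,"dy":0,"dz":0,"turn":0},{"fingers":1,"dx":30,"dy":0,"dz":0,"turn":0},{"fingers":1,"dx":30,"dy":0,"dz":0,"turn":0},{"fingers":1,"dx":30,"dy":0,"dz":0,"turn":0}])

```text
clock: 12.63
position: [0.9858, -0.0017, 0.2063]
ee_rot: [0.012, 0.6, 0.797, 0.065]
contact_force: [-0.4, 0.0, 0.4]
width: -0.0
```

```bash
python3 st.py
```

```text
q [-0.11  1.01  0.22  0.1   1.82 -1.93] pos [ 0.9858 -0.0017  0.2063] F [-0.4  0.   0.4] t 12.6333
x [-0.279  0.958  0.06 ] z [ 0.097  0.09  -0.991] tilt deg 7.6 az 42.8 angle to axis 39.0
```

Tilt is growing about 0.5° per row, so it does carry over. I'll carry on while holding the height.

>>> play_rows(series=[{"fingers":1,"dx":35,"dy":0,"dz":20,"turn":0},{"fingers":1,"dx":35,"dy":0,"dz":20,"turn":0},{"fingers":1,"dx":35,"dy":0,"dz":20,"turn":0},{"fingers":1,"dx":35,"dy":0,"dz":20,"turn":0},{"fingers":1,"dx":35,"dy":0,"dz":20,"turn":0},{"fingers":1,"dx":35,"dy":0,"dz":20,"turn":0},{"fingers":1,"dx":35,"dy":0,"dz":20,"turn":0},{"fingers":1,"dx":35,"dy":0,"dz":20,"turn":0}])

```text
clock: 13.3
position: [1.0494, 0.0155, 0.2662]
ee_rot: [0.105, 0.595, 0.784, 0.139]
contact_force: [-0.9, 0.2, 0.2]
width: 0.0001
```

```bash
python3 st.py
```

```text
q [-0.09  0.96  0.22  0.13  1.63 -1.91] pos [1.0494 0.0155 0.2662] F [-0.9  0.2  0.2] t 13.3
x [-0.27   0.963  0.002] z [ 0.33   0.094 -0.939] tilt deg 20.1 az 15.9 angle to axis 48.5
```

>>> play_rows(series=[{"fingers":1,"dx":35,"dy":0,"dz":20,"turn":0},{"fingers":1,"dx":35,"dy":0,"dz":20,"turn":0},{"fingers":1,"dx":35,"dy":0,"dz":20,"turn":0},{"fingers":1,"dx":35,"dy":0,"dz":20,"turn":0},{"fingers":1,"dx":35,"dy":0,"dz":20,"turn":0},{"fingers":1,"dx":35,"dy":0,"dz":20,"turn":0},{"fingers":1,"dx":35,"dy":0,"dz":20,"turn":0},{"fingers":1,"dx":35,"dy":0,"dz":20,"turn":0},{"fingers":1,"dx":0,"dy":0,"dz":0,"turn":0}])

```text
clock: 14.05
position: [1.1153, 0.0206, 0.3567]
ee_rot: [0.214, 0.579, 0.754, 0.224]
contact_force: [-0.3, 0.4, 0.2]
width: 0.0006
```

```bash
python3 st.py
```

```text
q [-0.09  0.92  0.22  0.14  1.39 -1.9 ] pos [1.1153 0.0206 0.3567] F [-0.3  0.4  0.2] t 14.05
x [-0.237  0.969 -0.063] z [ 0.582  0.09  -0.808] tilt deg 36.1 az 8.8 angle to axis 61.5
```

>>> play_rows(series=[{"fingers":1,"dx":35,"dy":0,"dz":20,"turn":0},{"fingers":1,"dx":35,"dy":0,"dz":20,"turn":0},{"fingers":1,"dx":0,"dy":0,"dz":0,"turn":0}])

```text
clock: 14.3
position: [1.1306, 0.0215, 0.3778]
ee_rot: [0.239, 0.574, 0.745, 0.243]
contact_force: [0.1, -0.6, 0.6]
width: -0.0001
```

```bash
python3 st.py; python3 - <<'E'
from h import *
from scipy.spatial.transform import Rotation as R
from scipy.optimize import least_squares
s=get_state(); q=s["qpos"]; M=R.from_quat(s["ee_rot"],scalar_first=True)
C=R.from_euler("z",np.pi)
def fk(q): return R.from_euler("z",q[0])*R.from_euler("y",q[1]+q[2])*R.from_euler("z",q[3])*R.from_euler("y",q[4])*R.from_euler("z",q[5])*C
print("model err deg",np.degrees((fk(q).inv()*M).magnitude()))
az=np.arctan2(*M.as_matrix()[1::-1,2]); ph=np.radians(120.7)-az
T=R.from_euler("z",ph)*M; print("turn needed",ph, "final x",T.as_matrix()[:,0].round(2))
for q1 in(-.2,-.4):
  for sm in(1.7,2.0):
    W=(R.from_euler("y",sm).inv()*R.from_euler("z",-q1)*T*C).as_euler("ZYZ"); print(q1,sm,"q4-6",W.round(2),"alt",W[0]+np.pi,-W[1],W[2]-np.pi)
E
```

```text
q [-0.09  0.91  0.22  0.15  1.33 -1.9 ] pos [1.1306 0.0215 0.3778] F [ 0.1 -0.6  0.6] t 14.3
x [-0.227  0.971 -0.077] z [ 0.635  0.088 -0.767] tilt deg 39.9 az 7.9 angle to axis 64.7
model err deg 2.2990372817181076e-14
turn needed 1.9692203761051288 final x [-0.81 -0.59 -0.08]
-0.2 1.7 q4-6 [0.53 1.91 2.34] alt 3.669124641774978 -1.9051271120217832 -0.7995999637734679
-0.2 2.0 q4-6 [0.5  1.64 2.19] alt 3.6385759352517355 -1.6431342861617313 -0.9493142858453392
-0.4 1.7 q4-6 [0.43 2.   2.15] alt 3.572694305073308 -1.9968841130906543 -0.9890844314578766
-0.4 2.0 q4-6 [0.4  1.72 2.03] alt 3.5366773578639603 -1.7217436911432915 -1.1143214883474286
```

Tool tilt is now 39.9°. To bring it onto the collar's azimuth within the q6 range I need a turn of −4.31 rad. I'll do that while retracting at height.

>>> play_rows(series=[{"fingers":1,"dx":-30,"dy":-13,"dz":0,"turn":0},{"fingers":1,"dx":-30,"dy":-13,"dz":0,"turn":0},{"fingers":1,"dx":-30,"dy":-13,"dz":0,"turn":0},{"fingers":1,"dx":-30,"dy":-13,"dz":0,"turn":-0.12},{"fingers":1,"dx":-30,"dy":-13,"dz":0,"turn":-0.12},{"fingers":1,"dx":-30,"dy":-13,"dz":0,"turn":-0.12},{"fingers":1,"dx":-30,"dy":-13,"dz":0,"turn":-0.12},{"fingers":1,"dx":-30,"dy":-13,"dz":0,"turn":-0.12},{"fingers":1,"dx":-30,"dy":-13,"dz":0,"turn":-0.12},{"fingers":1,"dx":-30,"dy":-13,"dz":0,"turn":-0.12},{"fingers":1,"dx":-30,"dy":-13,"dz":0,"turn":-0.12},{"fingers":1,"dx":-30,"dy":-13,"dz":0,"turn":-0.12},{"fingers":1,"dx":-30,"dy":-13,"dz":0,"turn":-0.12},{"fingers":1,"dx":-30,"dy":-13,"dz":0,"turn":-0.12},{"fingers":1,"dx":-30,"dy":-13,"dz":0,"turn":-0.12},{"fingers":1,"dx":-30,"dy":-13,"dz":0,"turn":-0.12}])

```text
clock: 15.63
position: [0.6269, -0.1928, 0.3939]
ee_rot: [0.348, 0.933, 0.093, 0.005]
contact_force: [0.4, 0.2, -0.4]
width: 0.0
```

```bash
python3 st.py
```

```text
q [-0.05  0.29  1.33 -0.71  1.43 -0.19] pos [ 0.6269 -0.1928  0.3939] F [ 0.4  0.2 -0.4] t 15.6333
x [ 0.982  0.178 -0.055] z [ 0.075 -0.648 -0.758] tilt deg 40.8 az -83.4 angle to axis 78.6
```

>>> play_rows(series=[{"fingers":1,"dx":0,"dy":-4,"dz":0,"turn":-0.12},{"fingers":1,"dx":0,"dy":-4,"dz":0,"turn":-0.12},{"fingers":1,"dx":0,"dy":-4,"dz":0,"turn":-0.12},{"fingers":1,"dx":0,"dy":-4,"dz":0,"turn":-0.12},{"fingers":1,"dx":0,"dy":-4,"dz":0,"turn":-0.12},{"fingers":1,"dx":0,"dy":-4,"dz":0,"turn":-0.12},{"fingers":1,"dx":0,"dy":-4,"dz":0,"turn":-0.12},{"fingers":1,"dx":0,"dy":-4,"dz":0,"turn":-0.12},{"fingers":1,"dx":0,"dy":-4,"dz":0,"turn":-0.12},{"fingers":1,"dx":0,"dy":-4,"dz":0,"turn":-0.12},{"fingers":1,"dx":0,"dy":-4,"dz":0,"turn":-0.12},{"fingers":1,"dx":0,"dy":-4,"dz":0,"turn":-0.12},{"fingers":1,"dx":0,"dy":-4,"dz":0,"turn":-0.12},{"fingers":1,"dx":0,"dy":-4,"dz":0,"turn":-0.12},{"fingers":1,"dx":0,"dy":-4,"dz":0,"turn":-0.12},{"fingers":1,"dx":0,"dy":-4,"dz":0,"turn":-0.12},{"fingers":1,"dx":0,"dy":-4,"dz":0,"turn":-0.12},{"fingers":1,"dx":0,"dy":-4,"dz":0,"turn":-0.12},{"fingers":1,"dx":0,"dy":-4,"dz":0,"turn":-0.12},{"fingers":1,"dx":0,"dy":-4,"dz":0,"turn":-0.12}])

```text
clock: 17.3
position: [0.6176, -0.2725, 0.4011]
ee_rot: [-0.122, -0.39, 0.861, 0.302]
contact_force: [0.0, -0.3, -1.1]
width: -0.0002
```

```bash
python3 st.py
```

```text
q [-0.58  0.85  0.26  0.25  2.67  1.9 ] pos [ 0.6176 -0.2725  0.4011] F [ 0.  -0.3 -1.1] t 17.3
x [-0.667 -0.745 -0.025] z [-0.446  0.426 -0.787] tilt deg 38.1 az 136.3 angle to axis 10.0
```

>>> play_rows(series=[{"fingers":1,"dx":-5,"dy":0,"dz":-20,"turn":-0.04},{"fingers":1,"dx":-5,"dy":0,"dz":-20,"turn":-0.04},{"fingers":1,"dx":-5,"dy":0,"dz":-20,"turn":-0.04},{"fingers":1,"dx":-5,"dy":0,"dz":-20,"turn":-0.04},{"fingers":1,"dx":-5,"dy":-2,"dz":-20,"turn":-0.04},{"fingers":1,"dx":-5,"dy":-2,"dz":-20,"turn":-0.04},{"fingers":1,"dx":-5,"dy":-2,"dz":-20,"turn":-0.03},{"fingers":1,"dx":-3,"dy":-2,"dz":-10,"turn":0},{"fingers":1,"dx":0,"dy":0,"dz":0,"turn":0}])

```text
clock: 18.05
position: [0.5722, -0.2862, 0.2575]
ee_rot: [-0.071, -0.258, 0.914, 0.306]
contact_force: [-0.3, -0.4, -0.1]
width: 0.0001
```

```bash
python3 st.py; python3 - <<'E'
from h import *
from scipy.spatial.transform import Rotation as R
s=get_state(); im=get_image("wrist")
M=R.from_quat(s["ee_rot"],scalar_first=True).as_matrix(); H=im["hand_eye"]
Rc=M@H[:3,:3]; tc=s["position"]+M@H[:3,3]
im["rvec"]=cv2.Rodrigues(Rc.T)[0].ravel(); im["tvec"]=-Rc.T@tc
mouth=np.array([.531,-.2004,.1215]); n=np.array([.328,-.553,.766])
px=im["pixels"].copy()
e1=np.cross(n,[0,0,1]);e1/=np.linalg.norm(e1);e2=np.cross(n,e1); a=np.linspace(0,2*np.pi,40)[:,None]
for c,r,col in((mouth,.034,(255,0,0)),(mouth-.038*n,.022,(0,0,255))):
    cv2.polylines(px,[proj(im,c+r*(np.cos(a)*e1+np.sin(a)*e2)).astype(int)],True,col,1)
print(proj(im,[mouth,mouth-.038*n]).round(1))
cv2.imwrite("pics/w1.png",px[:,:,::-1])
hsv=cv2.cvtColor(im["pixels"],cv2.COLOR_RGB2HSV); _,_,st,c=cv2.connectedComponentsWithStats(cv2.inRange(hsv,(50,90,30),(85,255,255)))
print([(st[i],c[i].round(1)) for i in range(1,len(st)) if st[i][4]>30])
np.savez("w1.npz",px=im["pixels"],rvec=im["rvec"],tvec=im["tvec"])
E
```

```text
q [-0.69  0.69  0.93  0.26  2.11  1.96] pos [ 0.5722 -0.2862  0.2575] F [-0.3 -0.4 -0.1] t 18.05
x [-0.857 -0.515 -0.028] z [-0.288  0.523 -0.802] tilt deg 36.6 az 118.8 angle to axis 3.5
[[311.8 217.1]
 [313.4 209.3]]
[(array([ 288,  183,   55,   55, 2346], dtype=int32), array([314.8, 210.5])), (array([555, 258,  21,  35, 379], dtype=int32), array([565.7, 275.6]))]
```

View pics/w1.png

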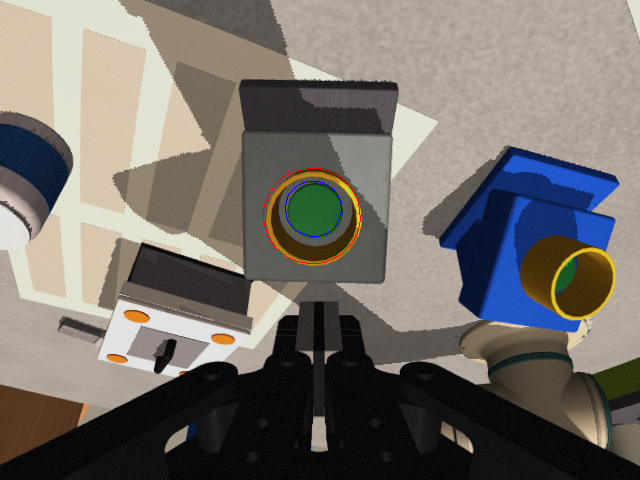

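The grey switch is at (316,200), and its green button at (314,210) is visible down the collar. My model rings (mouth (312,217), button (313,209)) match to about 1 px. Tape and brush are clear of the path, and the blue switch at (540,240) isn't near it. The tool is within 3.5° of the collar axis, so I'll approach along it.

>>> play_rows(series=[{"fingers":1,"dx":-6,"dy":11,"dz":-17,"turn":0},{"fingers":1,"dx":-6,"dy":11,"dz":-17,"turn":0},{"fingers":1,"dx":-5,"dy":11,"dz":-17,"turn":0},{"fingers":1,"dx":-5,"dy":11,"dz":-17,"turn":0},{"fingers":1,"dx":-5,"dy":10,"dz":-16,"turn":0},{"fingers":1,"dx":-3,"dy":8,"dz":-12,"turn":0},{"fingers":1,"dx":0,"dy":0,"dz":0,"turn":0},{"fingers":1,"dx":0,"dy":0,"dz":0,"turn":0}])

```text
clock: 18.77
position: [0.5482, -0.2235, 0.1728]
ee_rot: [-0.063, -0.262, 0.916, 0.296]
contact_force: [-0.6, -0.6, 0.5]
width: -0.0004
```

```bash
python3 st.py; python3 - <<'E'
from h import *
im=get_image("wrist"); hsv=cv2.cvtColor(im["pixels"],cv2.COLOR_RGB2HSV); _,_,st,c=cv2.connectedComponentsWithStats(cv2.inRange(hsv,(50,90,30),(85,255,255)))
print([(st[i],c[i].round(1)) for i in range(1,len(st)) if st[i][4]>30])
cv2.imwrite("pics/w2.png",im["pixels"][:,:,::-1])
E
```

```text
q [-0.65  0.63  1.24  0.25  1.83  1.93] pos [ 0.5482 -0.2235  0.1728] F [-0.6 -0.6  0.5] t 18.7667
x [-0.854 -0.518 -0.04 ] z [-0.271  0.509 -0.817] tilt deg 35.2 az 118.0 angle to axis 5.0
[(array([ 292,  211,   79,   79, 4796], dtype=int32), array([331.4, 250.3]))]
```

View pics/w2.png

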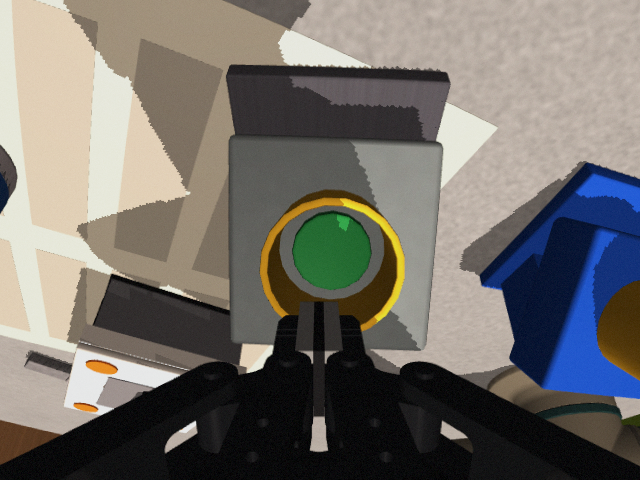

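The button centre is at (331,250), the collar is clear, and the fingers' tip at (318,305) is lined up. I'll enter slowly.

>>> play_rows(series=[{"fingers":1,"dx":-4,"dy":5,"dz":-10,"turn":0},{"fingers":1,"dx":-4,"dy":5,"dz":-10,"turn":0},{"fingers":1,"dx":-4,"dy":5,"dz":-10,"turn":0},{"fingers":1,"dx":-4,"dy":5,"dz":-10,"turn":0},{"fingers":1,"dx":0,"dy":0,"dz":0,"turn":0},{"fingers":1,"dx":0,"dy":0,"dz":0,"turn":0}])

```text
clock: 19.32
position: [0.5393, -0.2093, 0.1399]
ee_rot: [-0.056, -0.264, 0.919, 0.288]
contact_force: [-0.8, -0.4, 0.4]
width: -0.0001
```

```bash
python3 st.py; python3 - <<'E'
from h import *
s=get_state(); print("remaining to contact mm",((np.array([.522,-.1855,.1025])-s["position"])*1000).round(1))
E
```

```text
q [-0.64  0.62  1.33  0.25  1.73  1.91] pos [ 0.5393 -0.2093  0.1399] F [-0.8 -0.4  0.4] t 19.3167
x [-0.854 -0.518 -0.049] z [-0.256  0.499 -0.828] tilt deg 34.1 az 117.1 angle to axis 6.2
remaining to contact mm [-17.3  23.8 -37.4]
```

>>> play_rows(series=[{"fingers":1,"dx":-4,"dy":7,"dz":-9,"turn":0},{"fingers":1,"dx":-4,"dy":7,"dz":-9,"turn":0},{"fingers":1,"dx":-3,"dy":5,"dz":-7,"turn":0},{"fingers":1,"dx":0,"dy":0,"dz":0,"turn":0},{"fingers":1,"dx":0,"dy":0,"dz":0,"turn":0}])

```text
clock: 19.73
position: [0.5332, -0.1948, 0.1192]
ee_rot: [-0.052, -0.265, 0.92, 0.283]
contact_force: [-0.2, 0.4, 0.3]
width: -0.0001
```

```bash
cat > rem.py <<'E'
from h import *
from scipy.spatial.transform import Rotation as R
s=get_state(); z=R.from_quat(s["ee_rot"],scalar_first=True).as_matrix()[:,2]
n=np.array([.328,-.553,.766]); d=s["position"]+.0125*z-np.array([.531,-.2004,.1215])
print("tip w mm",(d@n*1000).round(1),"off-axis",((d-d@n*n)*1000).round(1),"F",s["contact_force"].round(1),s["clock"])
E
python3 st.py; python3 rem.py
```

```text
q [-0.63  0.62  1.4   0.26  1.65  1.9 ] pos [ 0.5332 -0.1948  0.1192] F [-0.2  0.4  0.3] t 19.7333
x [-0.854 -0.517 -0.054] z [-0.245  0.493 -0.835] tilt deg 33.4 az 116.5 angle to axis 7.0
tip w mm -16.6 off-axis [ 4.6  2.6 -0.1] F [-0.2  0.4  0.3] 19.7333
```

>>> play_rows(series=[{"fingers":1,"dx":-5,"dy":3,"dz":-5,"turn":0},{"fingers":1,"dx":-4,"dy":3,"dz":-5,"turn":0},{"fingers":1,"dx":-1,"dy":2,"dz":-3,"turn":0},{"fingers":1,"dx":0,"dy":0,"dz":0,"turn":0}])

```text
clock: 20.07
position: [0.5238, -0.1879, 0.1065]
ee_rot: [-0.051, -0.265, 0.921, 0.281]
contact_force: [0.0, 0.1, 0.1]
width: -0.0
```

```bash
python3 rem.py
```

```text
tip w mm -33.2 off-axis [ 0.7  0.3 -0. ] F [0.  0.1 0.1] 20.0667
```

>>> play_rows(series=[{"fingers":1,"dx":-1,"dy":2,"dz":-3,"turn":0},{"fingers":1,"dx":-1,"dy":2,"dz":-3,"turn":0},{"fingers":1,"dx":-1,"dy":2,"dz":-3,"turn":0}])

```text
clock: 20.32
position: [0.5215, -0.1831, 0.099]
ee_rot: [-0.05, -0.265, 0.921, 0.28]
contact_force: [5.8, -10.2, 16.8]
width: 0.0002
```

>>> play_rows(series=[{"fingers":1,"dx":-1,"dy":2,"dz":-3,"turn":0},{"fingers":1,"dx":-1,"dy":2,"dz":-3,"turn":0}])

```text
clock: 20.48
position: [0.5231, -0.1835, 0.0978]
ee_rot: [-0.046, -0.266, 0.923, 0.275]
contact_force: [2.9, -8.2, 15.5]
width: -0.0003
```

```bash
python3 rem.py; python3 pads.py
```

```text
tip w mm -42.5 off-axis [ 3.1 -0.5 -1.7] F [ 2.9 -8.2 15.5] 20.4833
a [0.4855 0.2614 0.0901]
b [0.5956 0.2628 0.0908]
c [0.5989 0.103  0.09  ]
d [0.4887 0.1006 0.0901]
[ 0.52342295 -0.18356413  0.09759474] [ 5.20536246 -6.75523859 10.74998815] 20.5833
```

```bash
python3 - <<'E'
from h import *
a=get_image("wrist")["pixels"][180:480,120:520]; b=get_image("side")["pixels"][190:310,290:450]
cv2.imwrite("pics/w3.png",np.vstack([cv2.resize(a,(440,330)),cv2.resize(b,(440,270),interpolation=cv2.INTER_CUBIC)])[:,:,::-1])
E
python3 rem.py
```

```text
tip w mm -42.5 off-axis [ 3.6 -0.6 -2. ] F [ 4.1 -6.5 11.1] 20.6833
```

View pics/w3.png

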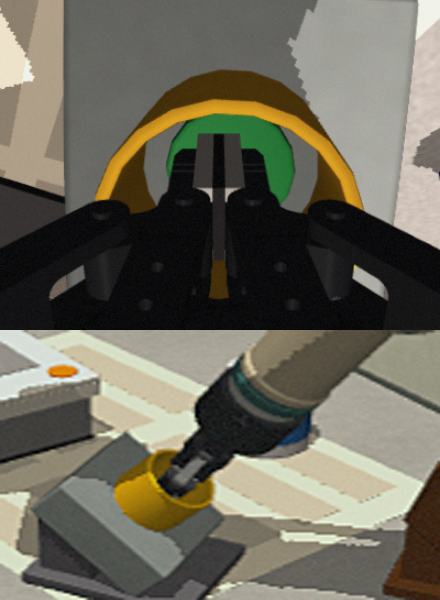

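The fingertip is on the green at about (215,145) in the crop, but the knuckle knobs at (100,210) and (335,210) are near the collar rim. I'll back off a little at a time and use the force profile to tell a button stop from a rim contact.

>>> play_rows(series=[{"fingers":1,"dx":0,"dy":-1,"dz":1,"turn":0}])

```text
clock: 20.77
position: [0.5243, -0.1852, 0.0996]
ee_rot: [-0.045, -0.267, 0.923, 0.273]
contact_force: [-0.1, 0.1, 4.8]
width: -0.0003
```

>>> play_rows(series=[{"fingers":1,"dx":0,"dy":-1,"dz":1,"turn":0}])

```text
clock: 20.85
position: [0.525, -0.1865, 0.1015]
ee_rot: [-0.044, -0.267, 0.923, 0.273]
contact_force: [1.0, 0.0, 2.0]
width: 0.0
```

>>> play_rows(series=[{"fingers":1,"dx":0,"dy":-1,"dz":1,"turn":0}])

```text
clock: 20.93
position: [0.5254, -0.1876, 0.1028]
ee_rot: [-0.043, -0.267, 0.923, 0.273]
contact_force: [1.1, 0.2, -0.2]
width: 0.0004
```

>>> play_rows(series=[{"fingers":1,"dx":0,"dy":-1,"dz":1,"turn":0}])

```text
clock: 21.02
position: [0.5253, -0.1885, 0.1036]
ee_rot: [-0.043, -0.267, 0.923, 0.272]
contact_force: [0.4, 0.4, 0.4]
width: 0.0002
```

>>> play_rows(series=[{"fingers":1,"dx":0,"dy":-1,"dz":1,"turn":0}])

```text
clock: 21.1
position: [0.525, -0.1893, 0.1042]
ee_rot: [-0.044, -0.267, 0.923, 0.273]
contact_force: [-0.4, -0.1, -0.0]
width: -0.0003
```

>>> play_rows(series=[{"fingers":1,"dx":0,"dy":-1,"dz":1,"turn":0}])

```text
clock: 21.18
position: [0.5246, -0.1901, 0.1047]
ee_rot: [-0.044, -0.267, 0.923, 0.273]
contact_force: [-0.2, -0.8, 0.2]
width: 0.0001
```

```bash
python3 rem.py
```

```text
tip w mm -33.0 off-axis [ 1.6 -2.  -2.1] F [-0.2 -0.8  0.2] 21.1833
```

Force builds gradually: 0 N at w≈−36, about 2 N at −37 and about 4 N at −40, then a hard stop at −42.5. That is the button's spring, with about 7.5 mm of travel to the stop. I'll press again, re-centred, and hold for more than two seconds.

>>> play_rows(series=[{"fingers":1,"dx":-2,"dy":3,"dz":-1,"turn":0},{"fingers":1,"dx":-2,"dy":3,"dz":-2,"turn":0},{"fingers":1,"dx":-1,"dy":2,"dz":-3,"turn":0},{"fingers":1,"dx":-1,"dy":2,"dz":-3,"turn":0},{"fingers":1,"dx":-1,"dy":2,"dz":-3,"turn":0}])

```text
clock: 21.6
position: [0.5211, -0.1846, 0.0993]
ee_rot: [-0.041, -0.268, 0.925, 0.266]
contact_force: [1.5, -8.9, 18.2]
width: -0.0005
```

```bash
python3 rem.py
```

```text
tip w mm -41.3 off-axis [ 0.9 -1.1 -1.2] F [ 1.5 -8.9 18.2] 21.6
```

```bash
cat > btn.py <<'E'
from h import *
from scipy.spatial.transform import Rotation as R
s=get_state(); im=get_image("wrist")
M=R.from_quat(s["ee_rot"],scalar_first=True).as_matrix(); H=im["hand_eye"]
Rc=M@H[:3,:3]; tc=s["position"]+M@H[:3,3]
im["rvec"]=cv2.Rodrigues(Rc.T)[0].ravel(); im["tvec"]=-Rc.T@tc
mouth=np.array([.531,-.2004,.1215]); n=np.array([.328,-.553,.766])
e1=np.cross(n,[0,0,1]);e1/=np.linalg.norm(e1);e2=np.cross(n,e1); a=np.linspace(0,2*np.pi,200)[:,None]
ring=lambda w,r: proj(im,mouth+w*n+r*(np.cos(a)*e1+np.sin(a)*e2))
hsv=cv2.cvtColor(im["pixels"],cv2.COLOR_RGB2HSV)
g=cv2.inRange(hsv,(50,90,30),(85,255,255)); g[:, :200]=0; g[:,440:]=0
ys,xs=np.nonzero(g); print("green top",ys.min(),"left",xs.min(),"right",xs.max(),"at rows",ys[xs.argmin()],ys[xs.argmax()])
y=cv2.inRange(hsv,(15,120,130),(35,255,255)); yy,yx=np.nonzero(y[:, 200:440]); print("yellow bright top",yy.min())
m=ring(0,.034); print("mouth model top",m[:,1].min().round(1),"inner",ring(0,.030)[:,1].min().round(1),"L/R",m[:,0].min().round(1),m[:,0].max().round(1))
for t in(0,4,6,8):
    b=ring(-.038-t/1000,.022); print("travel",t,"top",b[:,1].min().round(1),"L",b[:,0].min().round(1),"R",b[:,0].max().round(1))
px=im["pixels"].copy()
for w,r,c in((0,.034,(255,0,0)),(0,.03,(255,0,0)),(-.038,.022,(255,255,255)),(-.046,.022,(0,0,255))): cv2.polylines(px,[ring(w,r).astype(int)],True,c,1)
cv2.imwrite("pics/btn.png",cv2.resize(px[200:460,170:470],(690,598),interpolation=cv2.INTER_NEAREST)[:,:,::-1]); print(s["clock"],s["contact_force"])
E
python3 btn.py
```

```text
green top 275 left 265 right 381 at rows 325 333
yellow bright top 261
mouth model top 252.8 inner 267.9 L/R 191.4 438.1
travel 0 top 270.8 L 258.5 R 380.5
travel 4 top 268.7 L 260.5 R 379.5
travel 6 top 267.7 L 261.4 R 379.0
travel 8 top 266.8 L 262.3 R 378.5
21.6 [ 1.45547891 -8.89347523 18.19236756]
```

View pics/btn.png

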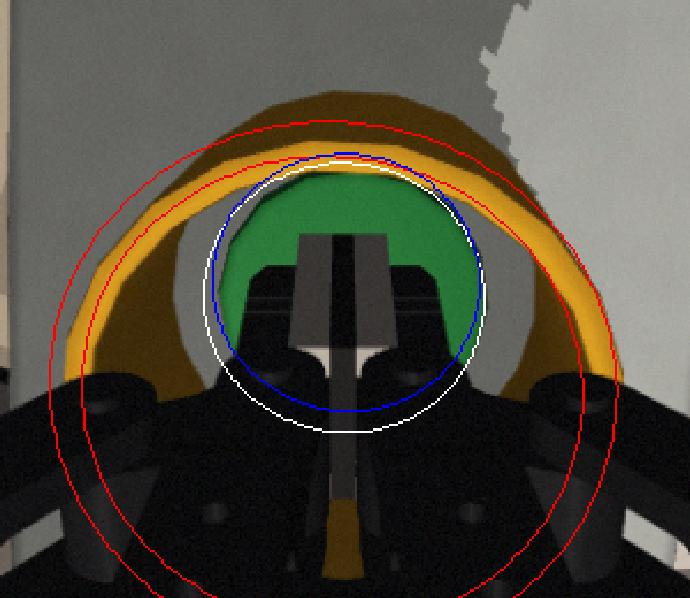

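The green disc's width suggests only 4–7 mm of travel, and the knuckle links sit right at the rim. I'll check the moment to see what is bearing the load.

```bash
python3 - <<'E'
from h import *
from scipy.spatial.transform import Rotation as R
s=get_state(); M=R.from_quat(s["ee_rot"],scalar_first=True).as_matrix()
print("F tool",(M.T@s["contact_force"]).round(2),"Mom tool",(M.T@s["moment"]).round(3),"Mom world",s["moment"].round(3))
E
python3 st.py
```

```text
F tool [  1.29   0.   -18.98] Mom tool [-0.218  0.675 -0.028] Mom world [-0.128  0.582  0.385]
q [-0.63  0.59  1.49  0.25  1.55  1.88] pos [ 0.5211 -0.1845  0.0994] F [ 3.  -9.6 16.2] t 21.65
x [-0.853 -0.518 -0.067] z [-0.218  0.47  -0.856] tilt deg 31.2 az 114.9 angle to axis 9.4
```

>>> play_rows(series=[{"fingers":1,"dx":-1,"dy":2,"dz":-3,"turn":0},{"fingers":1,"dx":-1,"dy":2,"dz":-3,"turn":0}])

```text
clock: 21.82
position: [0.5214, -0.1848, 0.0994]
ee_rot: [-0.038, -0.269, 0.926, 0.261]
contact_force: [2.5, -8.3, 17.0]
width: 0.0001
```

```bash
python3 - <<'E'
from h import *
from scipy.spatial.transform import Rotation as R
s=get_state(); M=R.from_quat(s["ee_rot"],scalar_first=True).as_matrix()
print("F tool",(M.T@s["contact_force"]).round(2),"Mom tool",(M.T@s["moment"]).round(3),"Mom world",s["moment"].round(3))
E
python3 rem.py
```

```text
F tool [  1.     1.37 -18.98] Mom tool [-0.252  0.637  0.012] Mom world [-0.093  0.595  0.328]
tip w mm -41.0 off-axis [ 1.2 -1.3 -1.5] F [ 2.5 -8.3 17. ] 21.8167
```

The load sits about 30 mm to the tool's +x side, so the +x knuckle is on the rim because the jaw axis isn't square to the collar (x·n = −0.045). I'll back off, turn by +0.07 rad to square it, and press again.

>>> play_rows(series=[{"fingers":1,"dx":2,"dy":-3,"dz":4,"turn":0},{"fingers":1,"dx":1,"dy":-2,"dz":3,"turn":0.04},{"fingers":1,"dx":0,"dy":0,"dz":0,"turn":0.04},{"fingers":1,"dx":0,"dy":0,"dz":0,"turn":0}])

```text
clock: 22.15
position: [0.5238, -0.19, 0.1083]
ee_rot: [-0.048, -0.309, 0.914, 0.258]
contact_force: [0.4, -0.3, 0.4]
width: -0.0003
```

```bash
cat >> rem.py <<'E'
M=R.from_quat(s["ee_rot"],scalar_first=True).as_matrix()
print("x.n",(M[:,0]@n).round(3),"y.n",(M[:,1]@n).round(3),"F tool",(M.T@s["contact_force"]).round(2),"Mom tool",(M.T@s["moment"]).round(3))
E
python3 rem.py; python3 btn.py | head -3
```

```text
tip w mm -30.5 off-axis [-0.3 -1.  -0.6] F [ 0.4 -0.3  0.4] 22.15
x.n 0.008 y.n -0.166 F tool [-0.16 -0.23 -0.53] Mom tool [0.198 0.021 0.04 ]
green top 264 left 264 right 375 at rows 314 324
yellow bright top 250
mouth model top 242.6 inner 256.5 L/R 203.7 431.1
```

```bash
python3 btn.py | sed -n 1,7p
```

```text
green top 264 left 263 right 375 at rows 316 329
yellow bright top 250
mouth model top 242.6 inner 256.5 L/R 203.0 430.8
travel 0 top 262.8 L 259.3 R 373.9
travel 4 top 261.1 L 260.6 R 372.5
travel 6 top 260.3 L 261.2 R 371.9
travel 8 top 259.5 L 261.8 R 371.2
```

>>> play_rows(series=[{"fingers":1,"dx":-2,"dy":2,"dz":-4,"turn":0},{"fingers":1,"dx":-2,"dy":2,"dz":-4,"turn":0},{"fingers":1,"dx":-1,"dy":2,"dz":-3,"turn":0},{"fingers":1,"dx":-1,"dy":2,"dz":-3,"turn":0},{"fingers":1,"dx":-1,"dy":2,"dz":-3,"turn":0}])

```text
clock: 22.67
position: [0.5202, -0.1851, 0.0986]
ee_rot: [-0.044, -0.309, 0.916, 0.253]
contact_force: [2.6, -8.2, 18.5]
width: 0.0
```

```bash
python3 rem.py; python3 btn.py | sed -n 1,7p
```

```text
tip w mm -41.8 off-axis [-0.  -2.4 -1.7] F [ 2.6 -8.2 18.5] 22.6667
x.n 0.003 y.n -0.179 F tool [  1.33   2.06 -20.32] Mom tool [-0.419  0.127 -0.033]
green top 274 left 260 right 375 at rows 324 329
yellow bright top 259
mouth model top 251.4 inner 266.5 L/R 190.4 438.6
travel 0 top 272.2 L 253.9 R 376.4
travel 4 top 270.3 L 255.5 R 375.0
travel 6 top 269.4 L 256.3 R 374.3
travel 8 top 268.5 L 257.0 R 373.6
```

Squaring helped: M_y is down to 0.13 and vision gives about 6.6 mm of travel, but the knuckles still limit the depth. A skewed entry should go deeper: tip shifted towards −x and the tool turned by −0.16, so the +x knuckle drops inside the mouth.

>>> play_rows(series=[{"fingers":1,"dx":2,"dy":-4,"dz":5,"turn":0},{"fingers":1,"dx":2,"dy":-2,"dz":3,"turn":0},{"fingers":1,"dx":4,"dy":2,"dz":0,"turn":-0.08},{"fingers":1,"dx":3,"dy":2,"dz":0,"turn":-0.08},{"fingers":1,"dx":0,"dy":0,"dz":0,"turn":0}])

```text
clock: 23.13
position: [0.531, -0.1871, 0.1067]
ee_rot: [-0.023, -0.231, 0.938, 0.255]
contact_force: [-0.1, -0.3, -1.3]
width: -0.0002
```

```bash
cat >> rem.py <<'E'
up=np.array([-.51,.86,0])*.766+np.array([0,0,.643]); lat=np.cross(up,n); lat*=np.sign(lat@M[:,0]); print("tip off: along +x",(d@lat*1000).round(1),"uphill",(d@up*1000).round(1),"lat dir",lat.round(2),"up",up.round(2))
E
python3 rem.py
```

```text
tip w mm -30.9 off-axis [ 8.1  2.1 -2. ] F [-0.1 -0.3 -1.3] 23.1333
x.n -0.104 y.n -0.185 F tool [ 0.28 -0.82  0.99] Mom tool [0.217 0.057 0.042]
tip off: along +x -8.0 uphill -3.1 lat dir [-0.86 -0.51  0.  ] up [-0.39  0.66  0.64]
```

Now the press, from w −30.9.

>>> play_rows(series=[{"fingers":1,"dx":-1,"dy":3,"dz":-4,"turn":0},{"fingers":1,"dx":-1,"dy":3,"dz":-4,"turn":0},{"fingers":1,"dx":-1,"dy":2,"dz":-3,"turn":0},{"fingers":1,"dx":-1,"dy":2,"dz":-3,"turn":0}])

```text
clock: 23.47
position: [0.5292, -0.1804, 0.096]
ee_rot: [-0.021, -0.235, 0.939, 0.252]
contact_force: [-2.0, -12.2, 28.2]
width: 0.0001
```

```bash
python3 rem.py
```

```text
tip w mm -43.4 off-axis [10.5  1.8 -3.2] F [ -2.  -12.2  28.2] 23.4667
x.n -0.103 y.n -0.193 F tool [  5.02   5.15 -29.89] Mom tool [-0.695  0.546 -0.084]
tip off: along +x -9.9 uphill -5.0 lat dir [-0.86 -0.51  0.  ] up [-0.39  0.66  0.64]
```

>>> play_rows(series=[{"fingers":1,"dx":-1,"dy":2,"dz":-3,"turn":0}])

```text
clock: 23.55
position: [0.5293, -0.1806, 0.0962]
ee_rot: [-0.02, -0.237, 0.939, 0.25]
contact_force: [-2.6, -9.5, 21.8]
width: 0.0001
```

```bash
python3 rem.py
```

```text
tip w mm -43.1 off-axis [10.5  1.7 -3.3] F [-2.6 -9.5 21.8] 23.55
x.n -0.102 y.n -0.198 F tool [  4.81   4.3  -23.  ] Mom tool [-0.48   0.589 -0.055]
tip off: along +x -9.9 uphill -5.1 lat dir [-0.86 -0.51  0.  ] up [-0.39  0.66  0.64]
```

>>> play_rows(series=[{"fingers":1,"dx":-1,"dy":2,"dz":-3,"turn":0}])

```text
clock: 23.63
position: [0.5294, -0.1808, 0.0963]
ee_rot: [-0.018, -0.238, 0.939, 0.247]
contact_force: [-0.6, -9.1, 19.2]
width: 0.0002
```

```bash
python3 rem.py; python3 btn.py
```

```text
tip w mm -42.8 off-axis [10.6  1.6 -3.4] F [-0.6 -9.1 19.2] 23.6333
x.n -0.102 y.n -0.204 F tool [  3.07   2.37 -20.89] Mom tool [-0.385  0.404 -0.011]
tip off: along +x -9.9 uphill -5.3 lat dir [-0.86 -0.51  0.  ] up [-0.39  0.66  0.64]
green top 282 left 297 right 408 at rows 314 339
yellow bright top 267
mouth model top 258.3 inner 273.6 L/R 217.0 468.3
travel 0 top 280.5 L 284.2 R 408.0
travel 4 top 278.7 L 286.1 R 406.9
travel 6 top 277.8 L 287.1 R 406.3
travel 8 top 277.0 L 288.0 R 405.8
23.6333 [-0.5768593  -9.11428096 19.18091914]
```

The deepest tip corner is now about 3 mm further in than before, at w≈−46.8 against a first contact of about −37 to −38. The force points to the button's own stop. I'll hold here using camera calls, since the arm keeps its last target and doesn't drift.

```bash
python3 - <<'E'
from h import *
for i in range(50):
    get_image("side")
    if i%12==0:
        s=get_state(); print(s["clock"],s["position"].round(4),s["contact_force"].round(1))
E
python3 rem.py
```

```text
23.7333 [ 0.5294 -0.1809  0.0963] [-0.1 -9.  19.3]
24.3333 [ 0.5294 -0.1808  0.0963] [-0.3 -8.8 19.6]
24.9333 [ 0.5294 -0.1808  0.0963] [-0.8 -8.5 20.4]
25.5333 [ 0.5295 -0.1808  0.0963] [-0.6 -8.3 19.2]
26.1333 [ 0.5294 -0.1809  0.0963] [-0.8 -8.2 18.6]
tip w mm -42.8 off-axis [10.6  1.6 -3.4] F [-1.4 -9.9 19.4] 26.1833
x.n -0.102 y.n -0.204 F tool [  4.15   2.19 -21.29] Mom tool [-0.386  0.381  0.001]
tip off: along +x -9.9 uphill -5.3 lat dir [-0.86 -0.51  0.  ] up [-0.39  0.66  0.64]
```

Held steady for 2.6 s. I'll let go in small steps and read the force, to check how far in it was.

>>> play_rows(series=[{"fingers":1,"dx":0,"dy":0,"dz":0.5,"turn":0}])

```text
clock: 26.27
position: [0.53, -0.1819, 0.0981]
ee_rot: [-0.018, -0.239, 0.939, 0.246]
contact_force: [0.3, -1.6, 2.9]
width: -0.0001
```

>>> play_rows(series=[{"fingers":1,"dx":0,"dy":0,"dz":0,"turn":0}])

```text
clock: 26.35
position: [0.5304, -0.1825, 0.0989]
ee_rot: [-0.017, -0.24, 0.939, 0.245]
contact_force: [1.0, -0.9, 4.3]
width: -0.0002
```

>>> play_rows(series=[{"fingers":1,"dx":0,"dy":-0.5,"dz":0.5,"turn":0}])

```text
clock: 26.43
position: [0.5306, -0.183, 0.0996]
ee_rot: [-0.017, -0.241, 0.939, 0.245]
contact_force: [-0.1, -2.1, 2.8]
width: 0.0001
```

>>> play_rows(series=[{"fingers":1,"dx":0,"dy":-0.5,"dz":0.5,"turn":0}])

```text
clock: 26.52
position: [0.5308, -0.1833, 0.1001]
ee_rot: [-0.017, -0.241, 0.939, 0.245]
contact_force: [0.1, -0.7, 1.8]
width: 0.0001
```

>>> play_rows(series=[{"fingers":1,"dx":0,"dy":-0.5,"dz":0.5,"turn":0}])

```text
clock: 26.6
position: [0.5309, -0.1834, 0.1003]
ee_rot: [-0.017, -0.241, 0.939, 0.245]
contact_force: [0.8, -0.6, 3.1]
width: -0.0004
```

>>> play_rows(series=[{"fingers":1,"dx":0.5,"dy":-0.5,"dz":1,"turn":0}])

```text
clock: 26.68
position: [0.5312, -0.1837, 0.1008]
ee_rot: [-0.018, -0.242, 0.939, 0.245]
contact_force: [0.2, -1.3, 1.9]
width: 0.0
```

>>> play_rows(series=[{"fingers":1,"dx":0.5,"dy":-0.5,"dz":1,"turn":0}])

```text
clock: 26.77
position: [0.5314, -0.184, 0.1013]
ee_rot: [-0.018, -0.242, 0.939, 0.246]
contact_force: [-0.4, -1.9, 2.1]
width: -0.0001
```

>>> play_rows(series=[{"fingers":1,"dx":0.5,"dy":-0.5,"dz":1,"turn":0}])

```text
clock: 26.85
position: [0.5317, -0.1844, 0.1019]
ee_rot: [-0.019, -0.242, 0.938, 0.246]
contact_force: [0.4, -1.2, 0.7]
width: -0.0001
```

>>> play_rows(series=[{"fingers":1,"dx":0.5,"dy":-0.5,"dz":1,"turn":0}])

```text
clock: 26.93
position: [0.5319, -0.1848, 0.1025]
ee_rot: [-0.019, -0.242, 0.938, 0.246]
contact_force: [0.2, -0.2, 0.2]
width: -0.0001
```

```bash
python3 rem.py
```

```text
tip w mm -35.1 off-axis [10.5  1.9 -3.1] F [ 0.2 -0.2  0.2] 26.9333
x.n -0.097 y.n -0.206 F tool [-0.1  -0.17 -0.32] Mom tool [ 0.235  0.029 -0.026]
tip off: along +x -10.0 uphill -4.9 lat dir [-0.86 -0.51  0.  ] up [-0.39  0.66  0.64]
```

The contact ends at w≈−35.1, against −42.8 while holding. That is about 7.7 mm of travel with the spring rising to roughly 6 N, so the button was fully in. I'll withdraw along the axis and do the final checks.

>>> play_rows(series=[{"fingers":1,"dx":2,"dy":-5,"dz":8,"turn":0},{"fingers":1,"dx":3,"dy":-7,"dz":11,"turn":0},{"fingers":1,"dx":4,"dy":-8,"dz":14,"turn":0},{"fingers":1,"dx":4,"dy":-8,"dz":14,"turn":0},{"fingers":1,"dx":4,"dy":-8,"dz":14,"turn":0},{"fingers":1,"dx":4,"dy":-8,"dz":14,"turn":0},{"fingers":1,"dx":4,"dy":-8,"dz":20,"turn":0},{"fingers":1,"dx":0,"dy":-5,"dz":20,"turn":0},{"fingers":1,"dx":0,"dy":0,"dz":0,"turn":0},{"fingers":1,"dx":0,"dy":0,"dz":0,"turn":0},{"fingers":1,"dx":0,"dy":0,"dz":0,"turn":0}])

```text
clock: 27.85
position: [0.5549, -0.2419, 0.222]
ee_rot: [-0.023, -0.241, 0.937, 0.252]
contact_force: [-0.4, 0.2, -0.3]
width: -0.0
```

```bash
python3 pads.py; python3 - <<'E'
from h import *
a=cv2.imread("pics/scene0.png"); im=get_image("scene"); b=im["pixels"][:,:,::-1]
for n,(u,v,r) in dict(tin=(269,307,24),brush=(445,358,35),tape=(199,173,20)).items():
    A,B=a[v-r:v+r,u-r:u+r],b[v-r:v+r,u-r:u+r]
    sh,resp=cv2.phaseCorrelate(cv2.cvtColor(A,6).astype(float),cv2.cvtColor(np.ascontiguousarray(B),6).astype(float)); print(n,"shift px",np.round(sh,2),round(resp,2))
cv2.imwrite("pics/end.png",b)
E
```

```text
a [0.4855 0.2612 0.0901]
b [0.5956 0.2628 0.0908]
c [0.5988 0.103  0.0902]
d [0.4887 0.1006 0.0901]
[ 0.55449184 -0.24145754  0.22125132] [ 0.32062317 -0.33613898 -0.0211344 ] 27.95
tin shift px [-0.06 -0.02] 0.99
brush shift px [-0.06 -0.01] 0.99
tape shift px [-0.   -0.24] 0.69
```

View pics/end.png

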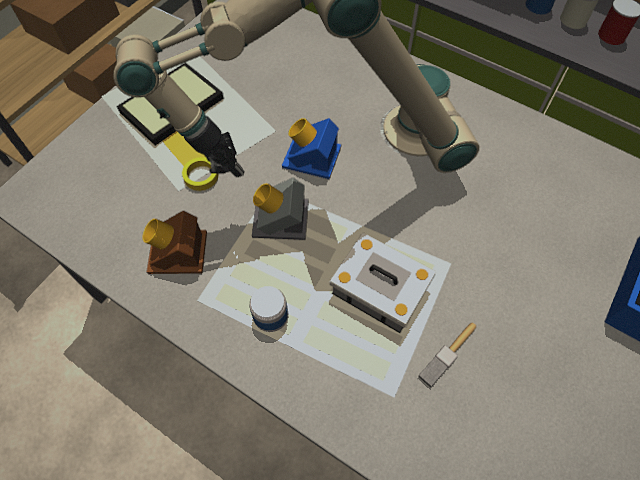

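The final view shows the lid flat at (382,280) and the arm clear of everything, at (230,165). Tin (269,307), brush (445,358) and tape (200,172) are where they were. Handing in.

```bash
python3 -c "
from rig import *
print(sign_off())"
```

```text
the job is handed in; nothing more can be done
None
```

I pressed the lid's four corners home one at a time (a, b, c, d), then held the grey pump switch's button in for about 2.6 s and let it go. The job is handed in at about 28 s of the allowed 67 s; `sign_off()` gave no verdict.

**Last checks:**
- **Lid:** the four pads measure 90.1, 90.8, 90.2 and 90.1 mm above the bench, so it is closed and flat. After a alone, and again after c, the pads could not show whether the corner was home, so I touched that corner again to confirm it.
- **Button:** travel while held was about 7.7 mm of 8, judged from how the force changed as I let go. It can't be read directly.
- **Contact:** the arm is clear of everything and the contact force is about 0.
- **Bystanders:** tin and brush have not moved. The tape roll shows a 0.24 px shift on a weaker match, because the arm is close to it in the picture.

**Things that disagreed or went wrong:**
- **Collar direction:** the text says the collar leans mostly towards +y, but both cameras show the only grey switch leaning towards −y and a little +x. I went by the images.
- **Tilting the tool:** the moves have no tilt command, so I tilted the tool by over-reaching at height and kept that tilt for the press.
- **Button presses:** the first presses stopped short because a finger knuckle met the collar rim. A skewed entry went deeper and gave the held press.
- **Force peaks:** single readings reached about 41 N pressing corner c and 40 N at d, through the fingertips. The 40 N limit is stated for the arm and the gripper's body.

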